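# Screen the amplifier modules

### The job

Switch the little grey supply off by swinging its red lever over towards the robot as far as it goes. Then turn every aluminium screening can over and set it, open side down, over one of the black modules on the circuit board, one can to a module (any module), its long side along the long side of the gold frame and centred so that the whole rim sits flat on the gold frame. When all the cans are on, swing the lever fully back to on, away from the robot, and leave the other things on the bench where they are.

Things in the scene. Friction and masses are not known exactly. Their poses are not given: they have to be found in the camera images.
- can0: loose aluminium screening can: open rectangular box 56 (its x) x 44 (y) x 34 mm high (z), walls and floor 2 mm, 70 g, blue lining on the inner floor; stands steadily on any side. Origin: centre of its outer bottom face; z points to the open side: up at the start, when cans stand apart on bare bench at the right, down once turned over. Two or three cans, all alike
- can1: loose aluminium screening can: open rectangular box 56 (its x) x 44 (y) x 34 mm high (z), walls and floor 2 mm, 70 g, blue lining on the inner floor; stands steadily on any side. Origin: centre of its outer bottom face; z points to the open side: up at the start, when cans stand apart on bare bench at the right, down once turned over. Two or three cans, all alike
- can2: loose aluminium screening can: open rectangular box 56 (its x) x 44 (y) x 34 mm high (z), walls and floor 2 mm, 70 g, blue lining on the inner floor; stands steadily on any side. Origin: centre of its outer bottom face; z points to the open side: up at the start, when cans stand apart on bare bench at the right, down once turned over. Two or three cans, all alike
- module0 (a point): centre of the upper face of a gold ground frame on the board, 10 mm above the bench. The frame is 68 (x) x 56 (y) mm, along the board's x and y; on its middle stands a fixed black block of parts 38 (x) x 26 (y) mm, 10 mm high, that fits inside a can. A can set right leaves an even 6 mm of gold showing all round
- module1 (a point): centre of the upper face of a gold ground frame on the board, 10 mm above the bench. The frame is 68 (x) x 56 (y) mm, along the board's x and y; on its middle stands a fixed black block of parts 38 (x) x 26 (y) mm, 10 mm high, that fits inside a can. A can set right leaves an even 6 mm of gold showing all round
- module2 (a point): centre of the upper face of a gold ground frame on the board, 10 mm above the bench. The frame is 68 (x) x 56 (y) mm, along the board's x and y; on its middle stands a fixed black block of parts 38 (x) x 26 (y) mm, 10 mm high, that fits inside a can. A can set right leaves an even 6 mm of gold showing all round
- board: green circuit board fixed on the bench, 130 (x) x 360 (y) x 6 mm; origin: centre of its underside; the modules lie in a row along its y, 115 mm apart, the middle one on its centre. Parts between the frames are under 12 mm above the bench
- supply: grey supply box fixed on the bench, 90 (x) x 130 (y) x 40 mm high, origin: centre of its underside, its -x side roughly towards the robot; two terminal posts stand 12 mm above it, 52 mm to either side of its middle. The lever stands on the middle of its top
- power (a joint): angle of the supply's lever: 0 = off, leaning 0.5 rad from upright to the supply's -x (towards the robot); 1 = on, leaning 0.5 rad to +x (away). Starts near on. Light (about 1 N at the tip) and stays where it is left. Its axle is along the supply's y, 62 mm above the bench, in the middle of a block 70 (x) x 50 (y) mm that rises to 65 mm above the bench
- power_tip (a point): centre of the red ball (26 mm across) at the end of the lever's 10 mm thick rod, 70 mm from the axle: 34 mm to either side of the axle and 123 mm above the bench when fully over
- screwdriver: orange-handled screwdriver lying on the bench, 150 mm long; leave it alone
- wrench: steel wrench lying on the bench, 140 mm long; leave it alone
- solder: steel-grey reel 56 mm across, 34 mm high; leave it alone
- spray: spray can, 52 mm across, 170 mm high; leave it alone
- cleaner: bottle with a red cap, 60 mm across, 150 mm high; leave it alone
- meter: yellow meter 150 x 80 x 35 mm lying on the bench; leave it alone
- flux: small jar, 40 mm across, 45 mm high; leave it alone

How it is judged:
By the outcome, as a careful person would: the job done as asked, in the order asked, and still so for the second after the job is handed in, with the robot touching nothing.
Of can0, can1, can2 only 2 to 3 are there at a start; the rules pass over those that are not, and their reading is None.
At some moment in a run one of can0, can1, can2 may be knocked a few centimetres aside while the robot is not near it.
Once in a run the grip may slacken for a moment while it holds something.
It also fails if it takes over 210 s, if anything falls off the work surface, if the arm or the gripper's body presses on something with over 40 N, if the wrist force passes 120 N, or if a joint passes its speed limit or range.

### The arm

A 6-joint arm with a two-finger parallel gripper is mounted at the origin on the work surface. World frame = base frame: x ahead of the robot, y to its left, z up, the work surface at z = 0. Lengths are in m, angles in rad, forces in N, time in s.
With the tool pointing down it reaches from about 0.35 to 0.85 m from the base axis. Payload 8.1 kg.
Tool frame: the origin (TCP) lies on the mounting face of the last link; the fingertips stand 173 mm ahead of it and the grasp point (between the pads) lies 155 mm ahead of it (env.nose_length is the distance from the TCP to the fingertips, in m); z points along the fingers, y is the direction in which the jaws open and shut (so a half turn about z gives the same grasp; the last joint's range is limited). The gripper opens to 85 mm and grips with 20 to 120 N. Pads are 22 mm wide; open, the fingers measure 114 mm over their backs; the gripper's body (76 mm by 85 mm) begins 54 mm behind the grasp point. The pads swing forward as they close: fully open they stand 13 mm farther back than shut.
Start: joints at [-1.39, 0.13, 1.488, -0, 1.523, -0.085], TCP at [0.158, -0.579, 0.405] pointing down, gripper open.
Joint ranges: [-2.96, 2.96], [-0.89, 2.26], [0.02, 2.5], [-1.34, 4.48], [0, 2.73], [-2.66, 2.66]. Speed limits (rad/s): [2.39, 2.39, 2.79, 3.14, 3.14, 3.14].

### API

Orientations are given as a rotation vector (axis times angle).
In Python, from bench import env gives the robot as it stands.
- The arm moves only by the tool step_arm, never from a script. Its argument "moves" is a list of rows, each an object of numbers: "x", "y", "z": the shift along the world's x, y, z in mm; "rx", "ry", "rz": the turn, a rotation vector about the world's x, y, z in rad; "claw": the gripper's target within -1 to 1 (shut at 1, half-way at 0, fully open at -1). In form: [{"x": .., "y": .., "z": .., "rx": .., "ry": .., "rz": .., "claw": ..}, ...]. A call has 1 to 20 rows; each row is the pose to reach, as a shift and turn from the pose commanded when the call began; what a row does not reach only later rows make up. A row lasts 1/10 s, in which the tool goes at most 50 mm and 8.59 degrees, less where a joint would pass 70% of its speed; a pose out of reach is approached as far as the arm can. A call with a gripper value outside its range is refused whole. The fingers move at their own pace and stop on an object; the grip force is fixed at half the most. Time passes only in rows, so rows that repeat a pose let the fingers close. It gives the time, the measured TCP pose, the force and the opening at its end, in the units of the state.
- env.get_state(): the state, without advancing time (a new reading comes with each control period).
- env.capture(name): name is "scene" or "top" or "wrist"; returns a dict with "frame" (384x512x3 uint8, blue, green, red), "camera_matrix" (3x3 intrinsics, pixels), "R" (3x3) and "t" (3): a world point X has camera coordinates R X + t; the wrist camera has in their place "T_tool_cam" (4x4, takes a point from camera to tool coordinates, whose origin is the TCP and whose axes are the flange's). Camera axes: x right, y down, z forward; pixel columns grow to the right and rows downward; lengths in m; the calibration is good to about 2 mm. The wrist camera is an equidistant fisheye: a pixel r from the principal point sees the ray r / f radians off the axis. A picture is of the moment at which its call begins: read the wrist's pose just before it. There is no depth.
- env.hand_in(): hands the job in, once; it reports no verdict.
The state is a dict: "t": time; "q": joint angles; "qvel": joint speeds; "joint_torque": joint torques, N m; "tool_pos": TCP position; "tcp_rot": TCP orientation; "force": force on the tool from outside, world axes, zero at the start; "torque": the same for the moment, N m; "width": finger opening in m.
Only numpy, scipy, OpenCV 4.12 (cv2) and the standard library are available. Lean on these libraries where they do the work, as an engineer would, in place of code of your own. Each camera call takes 0.05 s, during which the arm holds its last target. There are 200 camera calls.

## Working session

There is one attempt and no reset: what is moved stays moved. The work goes in short steps, Python scripts to look and compute and a tool call to move; the robot and the scene stay as the last step left them, time stands still between calls to the robot, and variables do not carry over. Pictures are saved under pics/ and viewed, about 12 in all and at most 16, crops included, and the job is handed in when it is done.

Besides the shell and the picture viewer there is one more tool, called by a JSON object that holds its "api" and its "payload". step_arm: Moves the arm, as the interface text tells. Its arguments: {"type":"object","properties":{"moves":{"type":"array"}},"required":["moves"]}

```bash
mkdir -p pics; ls
cat > h.py <<'E'
import numpy as np, cv2
from scipy.spatial.transform import Rotation as Ro
from bench import env
def cap(n,save=None):
    s=env.get_state(); c=env.capture(n); c['s']=s
    if save: cv2.imwrite('pics/'+save,c['frame'])
    if n=='wrist':
        T=np.eye(4);T[:3,:3]=Ro.from_rotvec(s['tcp_rot']).as_matrix();T[:3,3]=s['tool_pos']
        c['W']=T@np.array(c['T_tool_cam'])
    return c
def ray(c,uv):
    K=np.array(c['camera_matrix']);x=(uv[0]-K[0,2])/K[0,0];y=(uv[1]-K[1,2])/K[1,1]
    if 'W' in c:
        th=np.hypot(x,y);d=np.array([x/th*np.sin(th),y/th*np.sin(th),np.cos(th)]) if th>1e-9 else np.array([0,0,1.])
        return c['W'][:3,3],c['W'][:3,:3]@d
    R=np.array(c['R']);t=np.array(c['t']).ravel()
    return -R.T@t,R.T@np.array([x,y,1.])
def onz(c,uv,z):
    o,d=ray(c,uv);return o+d*(z-o[2])/d[2]
def proj(c,X):
    K=np.array(c['camera_matrix'])
    if 'W' in c:
        p=c['W'][:3,:3].T@(np.asarray(X)-c['W'][:3,3]);th=np.arctan2(np.hypot(p[0],p[1]),p[2]);r=np.hypot(p[0],p[1])+1e-12
        return np.array([K[0,0]*th*p[0]/r+K[0,2],K[1,1]*th*p[1]/r+K[1,2]])
    p=np.array(c['R'])@X+np.array(c['t']).ravel();return (K@(p/p[2]))[:2]
def tri(rs):
    A=np.zeros((3,3));b=np.zeros(3)
    for o,d in rs:
        d=d/np.linalg.norm(d);P=np.eye(3)-np.outer(d,d);A+=P;b+=P@o
    X=np.linalg.solve(A,b);return X,[np.linalg.norm(np.cross(X-o,d/np.linalg.norm(d))) for o,d in rs]
E
python3 - <<'E'
from h import *
s=env.get_state();print(s)
a=cap('scene');b=cap('top')
cv2.imwrite('pics/a.png',cv2.resize(a['frame'],(800,600)))
cv2.imwrite('pics/b.png',cv2.resize(b['frame'],(800,600)))
for c in (a,b):print(c['camera_matrix'],ray(c,(256,192)))
w=cap('wrist','w0.png');print(w['camera_matrix'],w['T_tool_cam'])
E
```

```text
pics
{'t': 0.0, 'q': array([-1.39040198e+00,  1.31194615e-01,  1.48924422e+00,  3.37613455e-05,
        1.52300284e+00, -8.54286431e-02]), 'qvel': array([ 0.00118567,  0.00194326, -0.00108581,  0.00137836,  0.00093172,
        0.00045898]), 'joint_torque': array([-3.32102376e-03, -5.69415092e+01, -5.00554061e+01, -6.43006297e-04,
        1.48305466e-02,  4.67738435e-07]), 'tool_pos': array([ 0.15759415, -0.5787083 ,  0.40364341]), 'tcp_rot': array([-3.11205273e+00, -4.16077946e-01,  8.49000778e-05]), 'force': array([0.01420392, 0.31965789, 0.27899022]), 'torque': array([-0.00793315, -0.03585277,  0.01069523]), 'width': 0.08513933825190785}
[[454.27867542   0.         254.88617785]
 [  0.         454.27867542 197.48821891]
 [  0.           0.           1.        ]] (array([ 1.29066194, -0.93345189,  1.00429381]), array([-0.48586374,  0.63933246, -0.59610603]))
[[423.2746367    0.         254.84455809]
 [  0.         423.2746367  199.08433241]
 [  0.           0.           1.        ]] (array([0.47229715, 0.02462284, 1.76592957]), array([ 0.07783964, -0.0153888 , -0.99699135]))
[[297.31863964   0.         260.28931215]
 [  0.         297.31863964 190.35541426]
 [  0.           0.           1.        ]] [[ 1.55781165e-03 -9.47910036e-01 -3.18534358e-01  8.18780287e-02]
 [ 9.99998781e-01  1.44157607e-03  6.00642684e-04  7.40474786e-04]
 [-1.10163721e-04 -3.18534905e-01  9.47911126e-01  2.95551771e-02]
 [ 0.00000000e+00  0.00000000e+00  0.00000000e+00  1.00000000e+00]]
```

View pics/a.png

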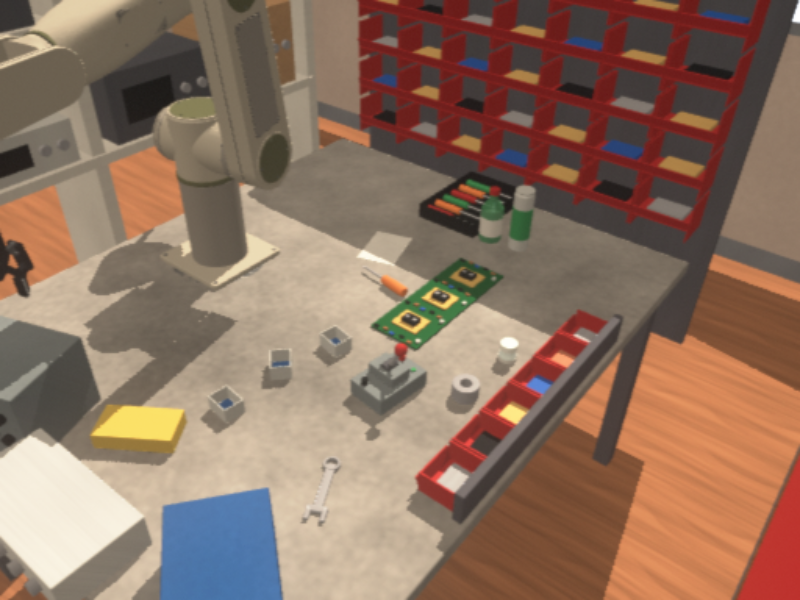

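View pics/b.png

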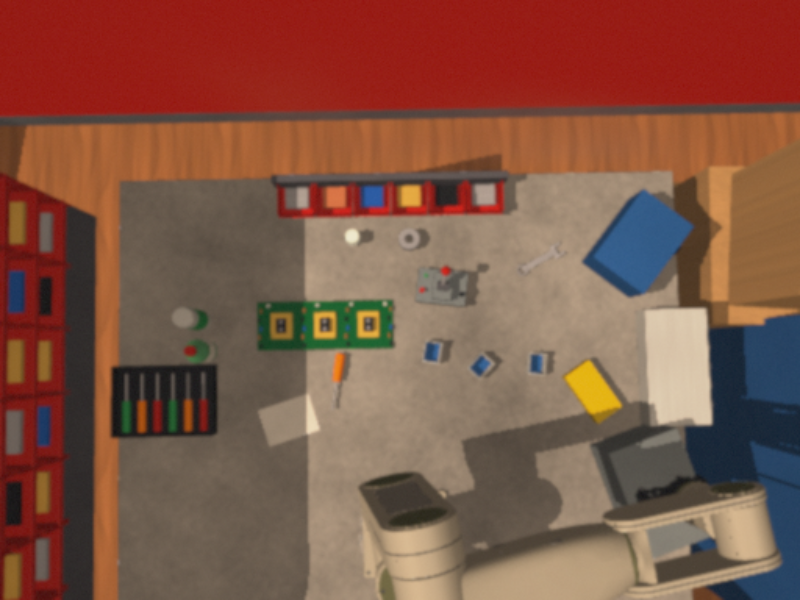

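The top view shows three cans, with blue linings at about (434,352), (483,365) and (540,363). The gold frames are at (281,325), (325,324) and (368,324), and the red ball is at (446,271). The scene view shows the same layout.

```bash
cat >> h.py <<'E'
def mask(f,kind):
    h=cv2.cvtColor(f,cv2.COLOR_BGR2HSV)
    if kind=='blue':m=cv2.inRange(h,(100,90,40),(125,255,255))
    if kind=='gold':m=cv2.inRange(h,(18,90,110),(32,255,255))
    if kind=='green':m=cv2.inRange(h,(45,90,30),(85,255,255))
    if kind=='red':m=cv2.inRange(h,(0,150,90),(6,255,255))|cv2.inRange(h,(174,150,90),(180,255,255))
    return m
def blobs(f,kind,lo,hi):
    n,_,st,ce=cv2.connectedComponentsWithStats(mask(f,kind))
    return [(ce[i].round(1),st[i]) for i in range(1,n) if lo<=st[i][4]<=hi]
E
python3 - <<'E'
from h import *
a=cap('scene');b=cap('top')
for k in ('blue','gold','red'):
  for n,c in (('scene',a),('top',b)):
    for ce,st in blobs(c['frame'],k,12,2500):
        z={'blue':.004,'gold':.01,'red':.123}[k]
        P=onz(c,ce,z)
        if .2<P[0]<.85 and -.8<P[1]<.6: print(k,n,ce,st,P.round(4))
E
```

```text
blue scene [144.9 257.6] [143 256   5   4  15] [ 0.4199 -0.345   0.004 ]
blue top [276.2 224.8] [273 220   8  10  65] [ 0.4714 -0.0836  0.004 ]
blue top [307.2 233.6] [302 229  11  11  66] [ 0.4322 -0.2116  0.004 ]
blue top [342.9 232.5] [340 228   7  10  55] [ 0.4335 -0.3604  0.004 ]
gold scene [298.5 178. ] [288 171  22  13 107] [0.5507 0.3078 0.01  ]
gold scene [281.5 191.1] [270 184  24  14 147] [0.5494 0.1971 0.01  ]
gold scene [262.3 206. ] [251 198  25  16 168] [0.5485 0.0818 0.01  ]
gold scene [ 88.3 273.9] [  57  259   63   31 1606] [ 0.3486 -0.4976  0.01  ]
gold top [207.8 207.6] [200 199  16  18 219] [0.5486 0.1987 0.01  ]
gold top [235. 207.] [228 199  15  18 202] [0.5488 0.086  0.01  ]
gold top [179.6 208.1] [173 200  14  17 173] [0.549  0.3154 0.01  ]
gold top [379.1 250. ] [360 230  39  42 857] [ 0.3582 -0.5068  0.01  ]
red scene [316.4 121.6] [314 119   6   6  33] [0.4647 0.5536 0.123 ]
red scene [296.4 125. ] [289 121  16   9  71] [0.4177 0.476  0.123 ]
red scene [281.6 133.9] [274 131  16   7  35] [0.414  0.3776 0.123 ]
red scene [256.2 223.8] [253 220   7  10  49] [ 0.6706 -0.1129  0.123 ]
red top [250.1 129.8] [ 178  116  145   24 1525] [0.846  0.0172 0.123 ]
red top [284.7 172.9] [282 171   6   5  24] [ 0.6731 -0.1145  0.123 ]
red top [121.1 224.1] [118 222   7   5  32] [0.4869 0.5228 0.123 ]
red top [130.  265.3] [128 256   5  20  96] [0.3283 0.4891 0.123 ]
```

View pics/w0.png

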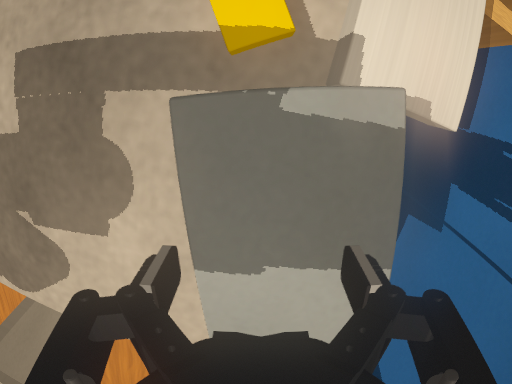

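{"api": "step_arm", "payload": {"moves": [{"x": 440,"y": 465,"z": 30,"rz": -0.265,"claw": 1},{"x": 440,"y": 465,"z": 30,"rz": -0.265,"claw": 1},{"x": 440,"y": 465,"z": 30,"rz": -0.265,"claw": 1},{"x": 440,"y": 465,"z": 30,"rz": -0.265,"claw": 1},{"x": 440,"y": 465,"z": 30,"rz": -0.265,"claw": 1},{"x": 440,"y": 465,"z": 30,"rz": -0.265,"claw": 1},{"x": 440,"y": 465,"z": 30,"rz": -0.265,"claw": 1},{"x": 440,"y": 465,"z": 30,"rz": -0.265,"claw": 1},{"x": 440,"y": 465,"z": 30,"rz": -0.265,"claw": 1},{"x": 440,"y": 465,"z": 30,"rz": -0.265,"claw": 1},{"x": 440,"y": 465,"z": 30,"rz": -0.265,"claw": 1},{"x": 440,"y": 465,"z": 30,"rz": -0.265,"claw": 1},{"x": 440,"y": 465,"z": 30,"rz": -0.265,"claw": 1},{"x": 440,"y": 465,"z": 30,"rz": -0.265,"claw": 1},{"x": 440,"y": 465,"z": 30,"rz": -0.265,"claw": 1},{"x": 440,"y": 465,"z": 30,"rz": -0.265,"claw": 1}]}}

```text
invalid input
```

Run:
```python
from h import *
c=cap('wrist','w1.png');s=c['s'];print(s['t'],s['tool_pos'],s['tcp_rot'],s['q'],s['width'])
for k in('red','blue','gold'):
  for ce,st in blobs(c['frame'],k,40,9000):print(k,ce,st,onz(c,ce,{'blue':.004,'gold':.01,'red':.123}[k]).round(4))
```

```text
0.25 [ 0.15763986 -0.57882512  0.40423094] [-3.11306773e+00 -4.16236732e-01  7.33545491e-05] [-1.39034858e+00  1.30751999e-01  1.48865635e+00 -7.63801984e-06
  1.52300705e+00 -8.53877907e-02] 0.08533555440462795
blue [397.  364.3] [ 372  338   49   46 1500] [-0.186  -0.9782  0.004 ]
gold [251.6  22.7] [ 209    0   87   56 3472] [ 0.3201 -0.5242  0.01  ]
gold [502.   15.5] [491   0  21  35 404] [ 0.4921 -0.8749  0.01  ]
```

View pics/w1.png

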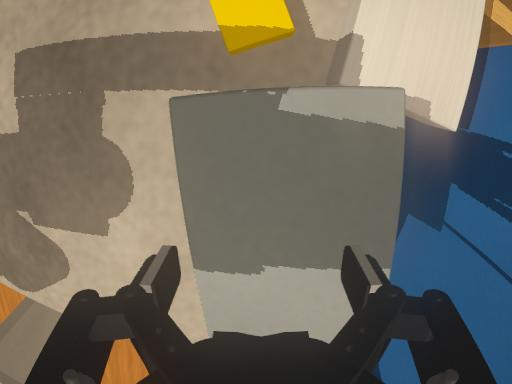

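The move was refused, so the picture is unchanged: still the start pose above the white box. I'll retry with every field filled in.

{"api": "step_arm", "payload": {"moves": [{"x": 110,"y": 116,"z": 10,"rx": 0,"ry": 0,"rz": -0.1,"claw": 1},{"x": 110,"y": 116,"z": 10,"rx": 0,"ry": 0,"rz": -0.1,"claw": 1},{"x": 220,"y": 232,"z": 20,"rx": 0,"ry": 0,"rz": -0.265,"claw": 1},{"x": 220,"y": 232,"z": 20,"rx": 0,"ry": 0,"rz": -0.265,"claw": 1},{"x": 440,"y": 465,"z": 30,"rx": 0,"ry": 0,"rz": -0.265,"claw": 1},{"x": 440,"y": 465,"z": 30,"rx": 0,"ry": 0,"rz": -0.265,"claw": 1},{"x": 440,"y": 465,"z": 30,"rx": 0,"ry": 0,"rz": -0.265,"claw": 1},{"x": 440,"y": 465,"z": 30,"rx": 0,"ry": 0,"rz": -0.265,"claw": 1},{"x": 440,"y": 465,"z": 30,"rx": 0,"ry": 0,"rz": -0.265,"claw": 1},{"x": 440,"y": 465,"z": 30,"rx": 0,"ry": 0,"rz": -0.265,"claw": 1},{"x": 440,"y": 465,"z": 30,"rx": 0,"ry": 0,"rz": -0.265,"claw": 1},{"x": 440,"y": 465,"z": 30,"rx": 0,"ry": 0,"rz": -0.265,"claw": 1},{"x": 440,"y": 465,"z": 30,"rx": 0,"ry": 0,"rz": -0.265,"claw": 1},{"x": 440,"y": 465,"z": 30,"rx": 0,"ry": 0,"rz": -0.265,"claw": 1},{"x": 440,"y": 465,"z": 30,"rx": 0,"ry": 0,"rz": -0.265,"claw": 1},{"x": 440,"y": 465,"z": 30,"rx": 0,"ry": 0,"rz": -0.265,"claw": 1},{"x": 440,"y": 465,"z": 30,"rx": 0,"ry": 0,"rz": -0.265,"claw": 1},{"x": 440,"y": 465,"z": 30,"rx": 0,"ry": 0,"rz": -0.265,"claw": 1}]}}

```text
t: 2.1
tool_pos: [0.597, -0.115, 0.4349]
tcp_rot: [3.141, -0.002, 0.0]
force: [-0.1, -0.4, 0.2]
width: -0.0001
```

```bash
cat > look.py <<'E'
from h import *
import sys
c=cap('wrist',sys.argv[1]);s=c['s'];print(s['t'],s['tool_pos'].round(4),s['tcp_rot'].round(3),s['q'].round(3),s['width'].round(4),s['force'].round(1))
for k in('red','blue','gold'):
  for ce,st in blobs(c['frame'],k,40,9000):print(k,ce,st,onz(c,ce,{'blue':.004,'gold':.01,'red':.123}[k]).round(4))
E
python3 look.py w1.png
```

```text
Traceback (most recent call last):
  File "look.py", line 3, in <module>
    c=cap('wrist',sys.argv[1]);s=c['s'];print(s['t'],s['tool_pos'].round(4),s['tcp_rot'].round(3),s['q'].round(3),s['width'].round(4),s['force'].round(1))
                                                                                                                  ^^^^^^^^^^^^^^^^
AttributeError: 'float' object has no attribute 'round'
```

View pics/w1.png

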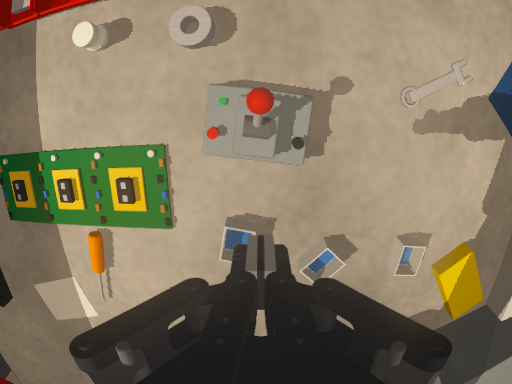

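The wrist view shows the ball at (260,100), the red post at (213,133) and the black post at (298,143). The cans are at about (237,243), (321,263) and (408,260). The board edges are visible at left.

```bash
sed -i "s/s\['width'\].round(4)/round(s['width'],4)/" look.py; python3 look.py w2.png
python3 - <<'E'
from h import *
c=cap('wrist');a=onz(c,(213,133),.052);b=onz(c,(298,143),.052);print('posts',a,b,np.linalg.norm(a-b),(a+b)/2,'yaw deg',np.degrees(np.arctan2(-(a-b)[0],(a-b)[1])))
for z in(.11,.123,.135):print(onz(c,(260,100.5),z))
for k,lo in(('green',3000),('gold',300)):
  m=mask(c['frame'],k)
  for q in cv2.findContours(m,cv2.RETR_EXTERNAL,cv2.CHAIN_APPROX_NONE)[0]:
    if cv2.contourArea(q)>lo:
      P=np.array([onz(c,p[0].astype(float),{'green':.006,'gold':.01}[k])[:2] for p in q],np.float32)
      print(k,cv2.minAreaRect(P))
E
```

```text
2.15 [ 0.5971 -0.1149  0.4349] [ 3.141e+00 -1.000e-03  0.000e+00] [-0.274  0.141  1.422 -0.     1.578  1.297] -0.0003 [-0.7 -0.5 -0.6]
red [34.1 10.6] [   0    0   99   31 1302] [0.8035 0.1458 0.123 ]
red [259.7 100.6] [247  88  27  27 568] [ 0.673  -0.1152  0.123 ]
red [212.5 132.8] [207 127  12  12 109] [ 0.6427 -0.0699  0.123 ]
blue [503.7  98.8] [489  63  23  73 863] [ 0.7096 -0.5313  0.004 ]
blue [235.9 238.5] [225 230  26  19 326] [ 0.4671 -0.0788  0.004 ]
blue [407.3 254.1] [403 248   9  13  57] [ 0.4292 -0.3685  0.004 ]
blue [321.  261.1] [309 250  25  23 242] [ 0.4247 -0.2134  0.004 ]
gold [128.2 187.9] [ 108  167   39   45 1049] [0.5502 0.082  0.01  ]
gold [ 69.2 188.3] [ 52 169  33  41 751] [0.5498 0.1955 0.01  ]
gold [ 23.9 188.2] [  9 171  28  37 486] [0.5503 0.3079 0.01  ]
gold [ 91.2 254.3] [ 89 239   6  34  78] [0.4282 0.1799 0.01  ]
gold [458.2 280. ] [ 431  242   53   79 2559] [ 0.361  -0.5049  0.01  ]
posts [ 0.63329047 -0.05888659  0.052     ] [ 0.62096353 -0.16118011  0.052     ] 0.10303357662704916 [ 0.627127   -0.11003335  0.052     ] yaw deg -6.871328437397765
[ 0.6729088  -0.11535027  0.11      ]
[ 0.67318991 -0.11535955  0.123     ]
[ 0.6734494  -0.11536811  0.135     ]
green ((0.5483856797218323, 0.19977256655693054), (0.36048993468284607, 0.13044042885303497), 89.97248077392578)
gold ((0.3497632145881653, -0.5145711302757263), (0.19741712510585785, 0.0958571657538414), 33.96860122680664)
gold ((0.5483532547950745, 0.3139439821243286), (0.05988709256052971, 0.06840022653341293), 89.60277557373047)
gold ((0.547929584980011, 0.19947881996631622), (0.059262242168188095, 0.06966692954301834), 89.73210144042969)
gold ((0.5480784773826599, 0.08464004844427109), (0.05797187238931656, 0.06954099982976913), 89.64842224121094)
```

{"api": "step_arm", "payload": {"moves": [{"x": 111,"y": -5,"z": 0,"rx": 0,"ry": 0,"rz": -0.12,"claw": 1},{"x": 111,"y": -5,"z": 0,"rx": 0,"ry": 0,"rz": -0.12,"claw": 1},{"x": 111,"y": -5,"z": 0,"rx": 0,"ry": 0,"rz": -0.12,"claw": 1},{"x": 111,"y": -5,"z": -50,"rx": 0,"ry": 0,"rz": -0.12,"claw": 1},{"x": 111,"y": -5,"z": -100,"rx": 0,"ry": 0,"rz": -0.12,"claw": 1},{"x": 111,"y": -5,"z": -152,"rx": 0,"ry": 0,"rz": -0.12,"claw": 1},{"x": 111,"y": -5,"z": -152,"rx": 0,"ry": 0,"rz": -0.12,"claw": 1},{"x": 111,"y": -5,"z": -152,"rx": 0,"ry": 0,"rz": -0.12,"claw": 1},{"x": 90,"y": -2,"z": -152,"rx": 0,"ry": 0,"rz": -0.12,"claw": 1},{"x": 75,"y": 0,"z": -152,"rx": 0,"ry": 0,"rz": -0.12,"claw": 1},{"x": 60,"y": 1,"z": -152,"rx": 0,"ry": 0,"rz": -0.12,"claw": 1},{"x": 47,"y": 3,"z": -152,"rx": 0,"ry": 0,"rz": -0.12,"claw": 1},{"x": 40,"y": 4,"z": -152,"rx": 0,"ry": 0,"rz": -0.12,"claw": 1},{"x": 40,"y": 4,"z": -152,"rx": 0,"ry": 0,"rz": -0.12,"claw": 1}]}}

```text
t: 3.65
tool_pos: [0.6383, -0.1102, 0.2867]
tcp_rot: [3.135, -0.187, 0.008]
force: [0.2, -0.4, 0.5]
width: 0.0002
```

{"api": "step_arm", "payload": {"moves": [{"x": -4,"y": 0.5,"z": 0,"rx": 0,"ry": 0,"rz": 0,"claw": 1},{"x": -7,"y": 1,"z": 0,"rx": 0,"ry": 0,"rz": 0,"claw": 1},{"x": -9,"y": 1,"z": 0,"rx": 0,"ry": 0,"rz": 0,"claw": 1},{"x": -9,"y": 1,"z": 0,"rx": 0,"ry": 0,"rz": 0,"claw": 1},{"x": -9,"y": 1,"z": 0,"rx": 0,"ry": 0,"rz": 0,"claw": 1}]}}

```text
t: 4.15
tool_pos: [0.6304, -0.1091, 0.284]
tcp_rot: [3.135, -0.187, 0.01]
force: [11.6, -1.3, -1.7]
width: -0.0002
```

```bash
python3 look.py w3.png|head -5
```

```text
4.15 [ 0.6304 -0.1091  0.284 ] [ 3.135 -0.187  0.01 ] [-2.520e-01  3.150e-01  1.500e+00  1.000e-03  1.320e+00  1.438e+00] -0.0002 [11.6 -1.3 -1.7]
red [25.5 12.6] [   0    0   79   40 1510] [0.7869 0.0021 0.123 ]
red [192.4 212.4] [183 202  20  22 324] [ 0.6617 -0.0803  0.123 ]
red [260.5 314.8] [256 309  10  12 100] [ 0.5933 -0.1058  0.123 ]
blue [ 65.6 284.6] [ 62 281   8   9  43] [0.5358 0.1455 0.004 ]
```

View pics/w3.png

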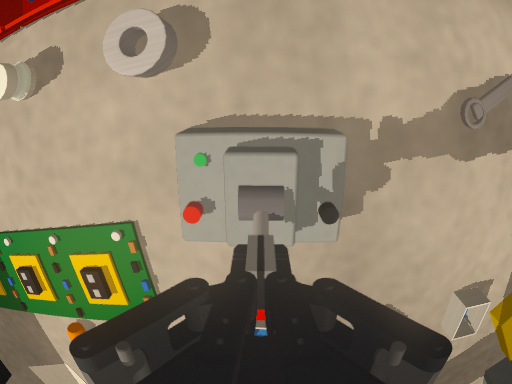

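{"api": "step_arm", "payload": {"moves": [{"x": 15,"y": -2,"z": 0,"rx": 0,"ry": 0,"rz": 0,"claw": 1},{"x": 15,"y": -2,"z": 45,"rx": 0,"ry": 0,"rz": 0,"claw": 1},{"x": 0,"y": -20,"z": 90,"rx": 0,"ry": 0,"rz": 0,"claw": 1},{"x": -180,"y": -101,"z": 100,"rx": 0,"ry": 0,"rz": 0.12,"claw": -1},{"x": -180,"y": -101,"z": 100,"rx": 0,"ry": 0,"rz": 0.12,"claw": -1},{"x": -180,"y": -101,"z": 100,"rx": 0,"ry": 0,"rz": 0.12,"claw": -1},{"x": -180,"y": -101,"z": 100,"rx": 0,"ry": 0,"rz": 0.12,"claw": -1},{"x": -180,"y": -101,"z": 100,"rx": 0,"ry": 0,"rz": 0.12,"claw": -1},{"x": -180,"y": -101,"z": 100,"rx": 0,"ry": 0,"rz": 0.12,"claw": -1},{"x": -180,"y": -101,"z": 100,"rx": 0,"ry": 0,"rz": 0.12,"claw": -1}]}}

```text
t: 5.2
tool_pos: [0.4493, -0.2098, 0.3829]
tcp_rot: [-3.142, -0.002, -0.001]
force: [0.3, -0.5, 0.5]
width: 0.0856
```

```bash
python3 look.py w4.png
```

```text
5.2 [ 0.4493 -0.2098  0.3829] [-3.142e+00 -2.000e-03 -1.000e-03] [-0.54  -0.144  1.801  0.     1.484  1.029] 0.0856 [ 0.3 -0.5  0.5]
red [130.6  10.6] [113   0  35  24 660] [ 0.6073 -0.1053  0.123 ]
blue [497.9  18.3] [ 471    0   41   57 1150] [ 0.6809 -0.5581  0.004 ]
blue [78.5 99.1] [76 95  6  9 42] [0.5403 0.0289 0.004 ]
blue [153.6 147.9] [142 130  24  37 709] [ 0.4696 -0.078   0.004 ]
blue [259.1 177.9] [238 157  44  42 928] [ 0.4303 -0.2092  0.004 ]
blue [382.6 175.6] [377 162  13  29 223] [ 0.4348 -0.3688  0.004 ]
gold [47.6 98.5] [  30   72   33   53 1014] [0.5478 0.0799 0.01  ]
gold [  3.7 108.9] [  0  85  10  46 349] [0.5457 0.1792 0.01  ]
gold [454.5 224.7] [ 416  172   74  110 4980] [ 0.3625 -0.5029  0.01  ]
```

View pics/w4.png

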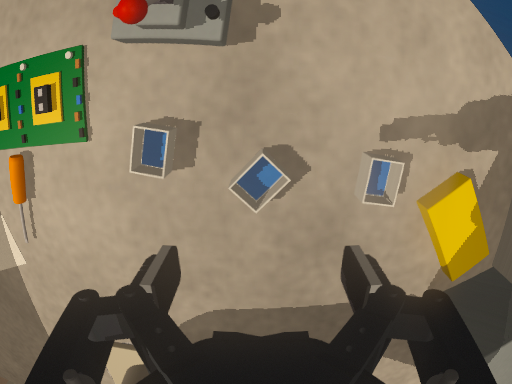

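The lever now leans toward the robot, with the ball at (130,10), which matches the off position. The cans are at (153,148), (260,180) and (382,178), with bright rims. Next I'll measure the rims.

```bash
cat >> h.py <<'E'
def rim(c,uv,z=.034,th=170,R=40,dbg=False):
    f=c['frame'].astype(int);u,v=map(int,uv);g=f.min(2)
    m=np.zeros(g.shape,np.uint8);v0,u0=max(v-R,0),max(u-R,0)
    m[v0:v+R,u0:u+R]=(g[v0:v+R,u0:u+R]>th)*255
    n,l,st,_=cv2.connectedComponentsWithStats(m,connectivity=8)
    if n<2:return None
    i=1+np.argmax(st[1:,4]);ys,xs=np.nonzero(l==i)
    P=np.array([onz(c,(x,y),z)[:2] for x,y in zip(xs,ys)],np.float32)
    return rectinfo(P)
def rectinfo(P):
    (ce,(w,h),a)=cv2.minAreaRect(P)
    if w<h: w,h,a=h,w,a+90
    a=(a+90)%180-90
    return np.round(np.array(ce)*1000,1),round(w*1000,1),round(h*1000,1),round(a,1)
E
python3 - <<'E'
from h import *
c=cap('wrist');b=cap('top')
for uv in((153,150),(260,182),(383,180)):
    g=c['frame'][uv[1]-35:uv[1]+35,uv[0]-35:uv[0]+35].min(2);print(np.percentile(g,[50,90,95,98]))
    for th in(150,170,190):
        for z in(.034,):print(uv,th,rim(c,uv,z,th))
E
```

```text
[ 94.   129.   151.05 170.  ]
(153, 150) 150 (array([470.4, -81.5]), 56.1, 44.3, -10.5)
(153, 150) 170 (array([ 486.4, -105.2]), 18.7, 5.5, 12.1)
(153, 150) 190 None
[114. 124. 152. 167.]
(260, 182) 150 (array([ 431.9, -209. ]), 55.8, 43.8, -44.1)
(260, 182) 170 (array([ 434.6, -238.6]), 15.5, 7.6, -7.0)
(260, 182) 190 None
[121.   132.   151.   166.02]
(383, 180) 150 (array([ 434.1, -357.2]), 56.1, 44.7, -6.6)
(383, 180) 170 (array([ 461. , -360.6]), 17.6, 1.4, 84.5)
(383, 180) 190 None
```

```bash
cat >> h.py <<'E'
def pose(G,psi,th):
    "TCP pos and R for grasp point G (m), yaw psi, tilt th (deg, + = fingers pointing forward)"
    R=(Ro.from_euler('z',psi,degrees=True)*Ro.from_euler('y',-th,degrees=True)).as_matrix()@np.diag([1,-1,-1.])
    return np.array(G)-.155*R[:,2],R
def delta(G,psi,th,base=None):
    "row (mm, rad) from the pose base (pos,R) or the present one"
    if base is None:
        s=env.get_state();base=(s['tool_pos'],Ro.from_rotvec(s['tcp_rot']).as_matrix())
    p,R=pose(G,psi,th);rv=Ro.from_matrix(R@base[1].T).as_rotvec()
    return np.r_[((p-base[0])*1000).round(0),rv.round(3)]
E
python3 - <<'E'
from h import *
D=[(.5998,.4039,.131,1.489),(.608,.4349,.141,1.422),(.6398,.284,.315,1.500),(.4959,.3829,-.144,1.801)]
A=[];b=[]
for r,z,a,q in D:
    s=a+q
    A+=[[1,0,np.sin(a),np.sin(s),np.cos(s)],[0,1,np.cos(a),np.cos(s),-np.sin(s)]];b+=[r,z]
x,res,_,sv=np.linalg.lstsq(np.array(A),np.array(b),rcond=None);print(x,res,sv)
from scipy.optimize import least_squares
def ik(G,psi,th,d6):
    p,R=pose(G,psi,th);w=p-d6*R[:,2];az=np.arctan2(w[1],w[0]);r=np.hypot(w[0],w[1]);z=w[2]
    zc=x[1]+d6
    f=lambda q:[x[0]+x[2]*np.sin(q[0])+x[3]*np.sin(q.sum())+x[4]*np.cos(q.sum())-r, zc+x[2]*np.cos(q[0])+x[3]*np.cos(q.sum())-x[4]*np.sin(q.sum())-z]
    o=least_squares(f,[0,1.8]);return o.x.round(2),round(o.cost*1e6,1),az.round(2),(r.round(3),z.round(3))
for d6 in(.08,.12):
  for n,G,psi in(('A',(.47,-.08,.025),-10),('B',(.432,-.209,.025),-44),('C',(.434,-.357,.025),-7),('m',(.548,.085,.035),0),('m',(.548,.2,.035),0),('flip',(.5,-.1,.03),-10)):
    for th in(-40,50):print(d6,n,th,ik(G,psi,th,d6))
E
```

```text
[0.00237701 0.12175175 0.36822969 0.55316375 0.05578818] [2.84245638e-07] [3.4531363  2.82533766 0.24365703 0.13216324 0.12837809]
0.08 A -40 (array([0.49, 1.6 ]), np.float64(0.0), np.float64(-0.17), (np.float64(0.628), np.float64(0.205)))
0.08 A 50 (array([-0.32,  2.53]), np.float64(0.0), np.float64(-0.16), (np.float64(0.297), np.float64(0.176)))
0.08 B -40 (array([0.48, 1.61]), np.float64(0.0), np.float64(-0.53), (np.float64(0.625), np.float64(0.205)))
0.08 B 50 (array([-0.25,  2.48]), np.float64(0.0), np.float64(-0.27), (np.float64(0.314), np.float64(0.176)))
0.08 C -40 (array([0.64, 1.39]), np.float64(0.0), np.float64(-0.57), (np.float64(0.694), np.float64(0.205)))
0.08 C 50 (array([0.07, 2.19]), np.float64(0.0), np.float64(-0.92), (np.float64(0.421), np.float64(0.176)))
0.08 m -40 (array([0.65, 1.35]), np.float64(0.0), np.float64(0.12), (np.float64(0.704), np.float64(0.215)))
0.08 m 50 (array([-0.08,  2.31]), np.float64(0.0), np.float64(0.23), (np.float64(0.378), np.float64(0.186)))
0.08 m -40 (array([0.7 , 1.27]), np.float64(0.0), np.float64(0.28), (np.float64(0.727), np.float6
[... 947 characters left out ...]
0.97), (np.float64(0.4), np.float64(0.202)))
0.12 m -40 (array([0.72, 1.26]), np.float64(0.0), np.float64(0.12), (np.float64(0.73), np.float64(0.246)))
0.12 m 50 (array([-0.12,  2.38]), np.float64(0.0), np.float64(0.25), (np.float64(0.348), np.float64(0.212)))
0.12 m -40 (array([0.77, 1.18]), np.float64(0.0), np.float64(0.27), (np.float64(0.752), np.float64(0.246)))
0.12 m 50 (array([0.  , 2.26]), np.float64(0.0), np.float64(0.54), (np.float64(0.392), np.float64(0.212)))
0.12 flip -40 (array([0.63, 1.41]), np.float64(0.0), np.float64(-0.19), (np.float64(0.687), np.float64(0.241)))
0.12 flip 50 (array([-0.27,  2.52]), np.float64(0.0), np.float64(-0.21), (np.float64(0.299), np.float64(0.207)))
```

{"api": "step_arm", "payload": {"moves": [{"x": -17,"y": 1,"z": 0,"rx": 0,"ry": 0,"rz": -0.77,"claw": -1},{"x": -17,"y": 1,"z": -30,"rx": 0,"ry": 0,"rz": -0.77,"claw": -1},{"x": -17,"y": 1,"z": -60,"rx": 0,"ry": 0,"rz": -0.77,"claw": -1},{"x": -17,"y": 1,"z": -90,"rx": 0,"ry": 0,"rz": -0.77,"claw": -1},{"x": -17,"y": 1,"z": -120,"rx": 0,"ry": 0,"rz": -0.77,"claw": -1},{"x": -17,"y": 1,"z": -140,"rx": 0,"ry": 0,"rz": -0.77,"claw": -1},{"x": -17,"y": 1,"z": -140,"rx": 0,"ry": 0,"rz": -0.77,"claw": -1},{"x": -17,"y": 1,"z": -180,"rx": 0,"ry": 0,"rz": -0.77,"claw": -1},{"x": -17,"y": 1,"z": -206,"rx": 0,"ry": 0,"rz": -0.77,"claw": -1},{"x": -17,"y": 1,"z": -206,"rx": 0,"ry": 0,"rz": -0.77,"claw": -1},{"x": -17,"y": 1,"z": -206,"rx": 0,"ry": 0,"rz": -0.77,"claw": 1},{"x": -17,"y": 1,"z": -206,"rx": 0,"ry": 0,"rz": -0.77,"claw": 1},{"x": -17,"y": 1,"z": -206,"rx": 0,"ry": 0,"rz": -0.77,"claw": 1},{"x": -17,"y": 1,"z": -206,"rx": 0,"ry": 0,"rz": -0.77,"claw": 1},{"x": -17,"y": 1,"z": -206,"rx": 0,"ry": 0,"rz": -0.77,"claw": 1},{"x": -17,"y": 1,"z": -206,"rx": 0,"ry": 0,"rz": -0.77,"claw": 1},{"x": -17,"y": 1,"z": -206,"rx": 0,"ry": 0,"rz": -0.77,"claw": 1}]}}

```text
t: 7.05
tool_pos: [0.4329, -0.2096, 0.1791]
tcp_rot: [2.912, -1.178, 0.006]
force: [-0.8, 0.8, 7.2]
width: 0.0429
```

{"api": "step_arm", "payload": {"moves": [{"x": 0,"y": 0,"z": 40,"rx": 0,"ry": 0,"rz": 0,"claw": 1},{"x": 0,"y": 0,"z": 60,"rx": 0,"ry": 0,"rz": 0,"claw": 1},{"x": 40,"y": -30,"z": 60,"rx": 0,"ry": 0,"rz": 0.15,"claw": 1},{"x": 60,"y": -50,"z": 60,"rx": 0,"ry": 0,"rz": 0.3,"claw": 1},{"x": 88,"y": -71,"z": 60,"rx": 0,"ry": 0,"rz": 0.45,"claw": 1},{"x": 88,"y": -71,"z": 60,"rx": 0,"ry": 0,"rz": 0.6,"claw": 1},{"x": 88,"y": -71,"z": 60,"rx": 0,"ry": 0,"rz": 0.77,"claw": 1},{"x": 88,"y": -71,"z": 60,"rx": 0,"ry": 0,"rz": 0.77,"claw": 1},{"x": 88,"y": -71,"z": 60,"rx": 0,"ry": 0,"rz": 0.77,"claw": 1},{"x": 88,"y": -71,"z": 30,"rx": 0,"ry": 0,"rz": 0.77,"claw": 1},{"x": 88,"y": -71,"z": 10,"rx": 0,"ry": 0,"rz": 0.77,"claw": 1},{"x": 88,"y": -71,"z": 5,"rx": 0,"ry": 0,"rz": 0.77,"claw": 1},{"x": 88,"y": -71,"z": 2,"rx": 0,"ry": 0,"rz": 0.77,"claw": 1},{"x": 88,"y": -71,"z": 2,"rx": 0,"ry": 0,"rz": 0.77,"claw": 1},{"x": 88,"y": -71,"z": 2,"rx": 0,"ry": 0,"rz": 0.77,"claw": 1}]}}

```text
t: 8.55
tool_pos: [0.5201, -0.2802, 0.18]
tcp_rot: [3.141, -0.001, 0.003]
force: [-0.2, 0.0, -0.7]
width: 0.0435
```

```bash
python3 look.py w5.png
python3 - <<'E'
from h import *
s=env.get_state();base=pose((.52,-.28,.024),0,0)
print(s['tool_pos']-base[0])
for th in range(-5,-51,-5): print(th,delta((.52,-.28,.026),0,th,base))
E
```

```text
8.55 [ 0.5201 -0.2802  0.18  ] [ 3.141e+00 -1.000e-03  3.000e-03] [-0.581  0.323  1.699 -0.     1.118  0.99 ] 0.0435 [-0.2  0.  -0.7]
blue [260.5 258.7] [ 227  234   68   51 3294] [ 0.5119 -0.2814  0.004 ]
blue [365.1 356.3] [354 350  22  13 205] [ 0.4162 -0.3635  0.004 ]
gold [490.3 347.9] [ 455  308   57   76 2769] [ 0.3931 -0.5061  0.01  ]
[ 6.22550656e-05 -1.81436183e-04  8.26870126e-04]
-5 [14.     0.     1.     0.     0.087  0.   ]
-10 [27.     0.    -0.     0.     0.175  0.   ]
-15 [40.     0.    -3.     0.     0.262  0.   ]
-20 [53.     0.    -7.     0.     0.349  0.   ]
-25 [ 66.      0.    -13.      0.      0.436   0.   ]
-30 [ 78.      0.    -19.      0.      0.524   0.   ]
-35 [ 89.      0.    -26.      0.      0.611   0.   ]
-40 [100.      0.    -34.      0.      0.698   0.   ]
-45 [110.      0.    -43.      0.      0.785   0.   ]
-50 [119.      0.    -53.      0.      0.873   0.   ]
```

View pics/w5.png

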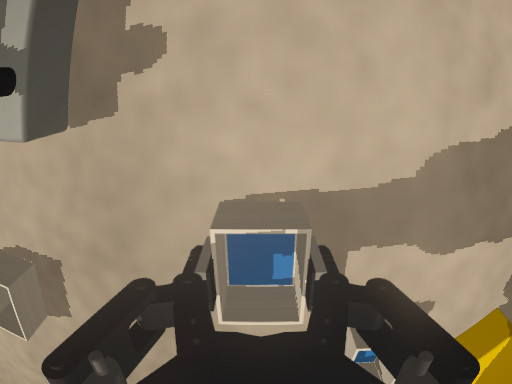

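The can is held square between the pads, with its rim from (212,232) to (303,325) and its open side up. I'll release it, swing to -50° and regrip.

{"api": "step_arm", "payload": {"moves": [{"x": 0,"y": 0,"z": -1,"rx": 0,"ry": 0,"rz": 0,"claw": 1},{"x": 0,"y": 0,"z": -1,"rx": 0,"ry": 0,"rz": 0,"claw": -1},{"x": 0,"y": 0,"z": -1,"rx": 0,"ry": 0,"rz": 0,"claw": -1},{"x": 0,"y": 0,"z": 1,"rx": 0,"ry": 0,"rz": 0,"claw": -1},{"x": 14,"y": 0,"z": 1,"rx": 0,"ry": 0.087,"rz": 0,"claw": -1},{"x": 33,"y": 0,"z": -1,"rx": 0,"ry": 0.218,"rz": 0,"claw": -1},{"x": 53,"y": 0,"z": -7,"rx": 0,"ry": 0.349,"rz": 0,"claw": -1},{"x": 72,"y": 0,"z": -16,"rx": 0,"ry": 0.48,"rz": 0,"claw": -1},{"x": 89,"y": 0,"z": -26,"rx": 0,"ry": 0.611,"rz": 0,"claw": -1},{"x": 105,"y": 0,"z": -38,"rx": 0,"ry": 0.742,"rz": 0,"claw": -1},{"x": 119,"y": 0,"z": -53,"rx": 0,"ry": 0.873,"rz": 0,"claw": -1},{"x": 119,"y": 0,"z": -53,"rx": 0,"ry": 0.873,"rz": 0,"claw": -1},{"x": 119,"y": 0,"z": -53,"rx": 0,"ry": 0.873,"rz": 0,"claw": 1},{"x": 119,"y": 0,"z": -53,"rx": 0,"ry": 0.873,"rz": 0,"claw": 1},{"x": 119,"y": 0,"z": -53,"rx": 0,"ry": 0.873,"rz": 0,"claw": 1},{"x": 119,"y": 0,"z": -53,"rx": 0,"ry": 0.873,"rz": 0,"claw": 1},{"x": 119,"y": 0,"z": -53,"rx": 0,"ry": 0.873,"rz": 0,"claw": 1}]}}

```text
t: 10.3
tool_pos: [0.6396, -0.2807, 0.1303]
tcp_rot: [2.849, -0.001, -1.319]
force: [4.1, -2.1, 9.6]
width: 0.0433
```

```bash
python3 look.py w6.png
python3 - <<'E'
from h import *
s=env.get_state();base=pose((.52,-.28,.026),0,-50)
print(s['tool_pos']-base[0])
for i,th in enumerate(np.linspace(-50,40,13)): print(th,delta((.52-.009*i/12,-.28,.096),0,th,base))
E
```

```text
10.3 [ 0.6396 -0.2807  0.1303] [ 2.849e+00 -1.000e-03 -1.319e+00] [-0.404  1.091  0.803 -0.346  2.047  1.138] 0.0433 [ 4.1 -2.1  9.6]
red [ 60.9 309.5] [ 58 274   8  72 267] [-0.1546  0.344   0.123 ]
blue [497.6 347.1] [ 469  292   43   92 2143] [ 0.8219 -0.1329  0.004 ]
gold [445.6 258.4] [ 406  232   80   52 3110] [ 0.3288 -0.5256  0.01  ]
[ 0.00082636 -0.00075706  0.00461101]
-50.0 [ 0.  0. 70.  0.  0.  0.]
-42.5 [-15.      0.     85.      0.     -0.131   0.   ]
-35.0 [-31.      0.     97.      0.     -0.262   0.   ]
-27.5 [-49.      0.    108.      0.     -0.393   0.   ]
-20.0 [-69.      0.    116.      0.     -0.524   0.   ]
-12.5 [-89.      0.    122.      0.     -0.654   0.   ]
-5.0 [-110.       0.     125.       0.      -0.785    0.   ]
2.5 [-131.       0.     125.       0.      -0.916    0.   ]
10.0 [-152.       0.     123.       0.      -1.047    0.   ]
17.5 [-172.       0.     118.       0.      -1.178    0.   ]
25.0 [-192.       0.     111.       0.      -1.309    0.   ]
32.5 [-210.      0.    101.      0.     -1.44    0.  ]
40.0 [-227.       0.      89.      -0.      -1.571   -0.   ]
```

{"api": "step_arm", "payload": {"moves": [{"x": 0,"y": 0,"z": 35,"rx": 0,"ry": 0,"rz": 0,"claw": 1},{"x": 0,"y": 0,"z": 70,"rx": 0,"ry": 0,"rz": 0,"claw": 1},{"x": -15,"y": 0,"z": 85,"rx": 0,"ry": -0.131,"rz": 0,"claw": 1},{"x": -31,"y": 0,"z": 97,"rx": 0,"ry": -0.262,"rz": 0,"claw": 1},{"x": -49,"y": 0,"z": 108,"rx": 0,"ry": -0.393,"rz": 0,"claw": 1},{"x": -69,"y": 0,"z": 116,"rx": 0,"ry": -0.524,"rz": 0,"claw": 1},{"x": -89,"y": 0,"z": 122,"rx": 0,"ry": -0.654,"rz": 0,"claw": 1},{"x": -110,"y": 0,"z": 125,"rx": 0,"ry": -0.785,"rz": 0,"claw": 1},{"x": -131,"y": 0,"z": 125,"rx": 0,"ry": -0.916,"rz": 0,"claw": 1},{"x": -152,"y": 0,"z": 123,"rx": 0,"ry": -1.047,"rz": 0,"claw": 1},{"x": -172,"y": 0,"z": 118,"rx": 0,"ry": -1.178,"rz": 0,"claw": 1},{"x": -192,"y": 0,"z": 111,"rx": 0,"ry": -1.309,"rz": 0,"claw": 1},{"x": -210,"y": 0,"z": 101,"rx": 0,"ry": -1.44,"rz": 0,"claw": 1},{"x": -227,"y": 0,"z": 89,"rx": 0,"ry": -1.571,"rz": 0,"claw": 1},{"x": -227,"y": 0,"z": 89,"rx": 0,"ry": -1.571,"rz": 0,"claw": 1},{"x": -227,"y": 0,"z": 89,"rx": 0,"ry": -1.571,"rz": 0,"claw": 1}]}}

```text
t: 11.95
tool_pos: [0.4107, -0.28, 0.215]
tcp_rot: [2.953, -0.003, 1.071]
force: [0.3, -0.7, -0.1]
width: 0.0429
```

```bash
python3 look.py w7.png
python3 - <<'E'
from h import *
s=env.get_state();R=Ro.from_rotvec(s['tcp_rot']).as_matrix();print('grip',s['tool_pos']+.155*R[:,2],'tilt',np.degrees(np.arctan2(R[0,2],-R[2,2])))
a=cap('scene');cv2.imwrite('pics/s7.png',np.hstack([cv2.resize(a['frame'][150:300,100:300],(400,300),interpolation=2),cv2.resize(cv2.imread('pics/w7.png'),(400,300))]))
E
```

```text
11.95 [ 0.4107 -0.28    0.215 ] [ 2.953 -0.003  1.071] [-0.899 -0.155  2.229  0.807  0.766  0.16 ] 0.0429 [ 0.3 -0.7 -0.1]
red [121.9  16.8] [   0    0  258   58 4998] [ 0.683  -0.1756  0.123 ]
red [460.6   4.5] [424   0  60  15 452] [ 0.7336 -0.4743  0.123 ]
red [ 1.9 30.7] [ 0 22  7 19 72] [ 0.7229 -0.007   0.123 ]
red [ 15.  101.3] [  0  84  32  36 890] [ 0.6101 -0.1043  0.123 ]
red [ 35.3 131.4] [ 29 124  14  17 152] [ 0.5805 -0.1412  0.123 ]
blue [486.4  75. ] [ 450    0   62  162 7181] [ 0.7693 -0.6132  0.004 ]
blue [45.2 22.8] [ 32  10  25  24 255] [0.9119 0.1066 0.004 ]
blue [ 40.6 303.4] [ 33 281  17  46 397] [ 0.4711 -0.07    0.004 ]
blue [360.8 354.8] [344 341  33  35 708] [ 0.4441 -0.3626  0.004 ]
gold [94.9  9.1] [ 78   0  33  21 417] [ 0.9003 -0.0133  0.01  ]
gold [496.3 363.9] [ 472  333   40   51 1294] [ 0.4056 -0.5085  0.01  ]
grip [ 0.51113053 -0.28067287  0.0969941 ] tilt 39.900180227591036
```

View pics/s7.png

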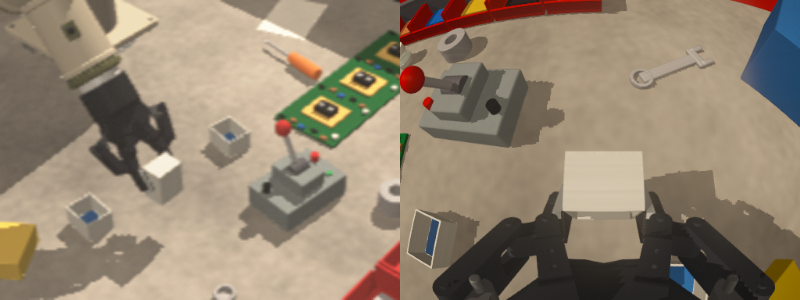

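The can is held 90° over with its open side toward the robot. Lowering it now.

{"api": "step_arm", "payload": {"moves": [{"x": 0,"y": 0,"z": -40,"rx": 0,"ry": 0,"rz": 0,"claw": 1},{"x": 0,"y": 0,"z": -58,"rx": 0,"ry": 0,"rz": 0,"claw": 1},{"x": 0,"y": 0,"z": -63,"rx": 0,"ry": 0,"rz": 0,"claw": 1},{"x": 0,"y": 0,"z": -66,"rx": 0,"ry": 0,"rz": 0,"claw": 1},{"x": 0,"y": 0,"z": -66,"rx": 0,"ry": 0,"rz": 0,"claw": 1},{"x": 0,"y": 0,"z": -66,"rx": 0,"ry": 0,"rz": 0,"claw": 1}]}}

```text
t: 12.65
tool_pos: [0.4128, -0.2806, 0.1502]
tcp_rot: [2.95, 0.003, 1.075]
force: [0.3, 0.2, -1.7]
width: 0.0431
```

{"api": "step_arm", "payload": {"moves": [{"x": 0,"y": 0,"z": -2,"rx": 0,"ry": 0,"rz": 0,"claw": 1},{"x": 0,"y": 0,"z": -3,"rx": 0,"ry": 0,"rz": 0,"claw": 1},{"x": 0,"y": 0,"z": -3,"rx": 0,"ry": 0,"rz": 0,"claw": 1}]}}

```text
t: 12.95
tool_pos: [0.4137, -0.2813, 0.1494]
tcp_rot: [2.947, 0.004, 1.082]
force: [-5.8, 5.4, 20.6]
width: 0.0429
```

Run:
```python
from h import *
base=pose((.511,-.28,.027),0,40)
for i,th in enumerate(np.linspace(40,-50,13)): print(th,delta((.513+.0225*i/12,-.28,.031+.004*np.sin(np.pi*i/12)),0,th,base))
```

```text
40.0 [2. 0. 4. 0. 0. 0.]
32.5 [20.     0.    17.     0.     0.131  0.   ]
25.0 [40.     0.    28.     0.     0.262  0.   ]
17.5 [61.     0.    36.     0.     0.393  0.   ]
10.0 [82.     0.    41.     0.     0.524  0.   ]
2.5 [104.      0.     44.      0.      0.654   0.   ]
-5.0 [126.      0.     44.      0.      0.785   0.   ]
-12.5 [148.      0.     40.      0.      0.916   0.   ]
-20.0 [170.      0.     34.      0.      1.047   0.   ]
-27.5 [190.      0.     26.      0.      1.178   0.   ]
-35.0 [209.      0.     14.      0.      1.309   0.   ]
-42.5 [227.     0.     1.     0.     1.44   0.  ]
-50.0 [243.      0.    -15.      0.      1.571   0.   ]
```

{"api": "step_arm", "payload": {"moves": [{"x": 0,"y": 0,"z": 2,"rx": 0,"ry": 0,"rz": 0,"claw": 1},{"x": 0,"y": 0,"z": 2,"rx": 0,"ry": 0,"rz": 0,"claw": -1},{"x": 0,"y": 0,"z": 2,"rx": 0,"ry": 0,"rz": 0,"claw": -1},{"x": 0,"y": 0,"z": 2,"rx": 0,"ry": 0,"rz": 0,"claw": -1},{"x": 2,"y": 0,"z": 4,"rx": 0,"ry": 0,"rz": 0,"claw": -1},{"x": 20,"y": 0,"z": 17,"rx": 0,"ry": 0.131,"rz": 0,"claw": -1},{"x": 40,"y": 0,"z": 28,"rx": 0,"ry": 0.262,"rz": 0,"claw": -1},{"x": 61,"y": 0,"z": 36,"rx": 0,"ry": 0.393,"rz": 0,"claw": -1},{"x": 82,"y": 0,"z": 41,"rx": 0,"ry": 0.524,"rz": 0,"claw": -1},{"x": 104,"y": 0,"z": 44,"rx": 0,"ry": 0.654,"rz": 0,"claw": -1},{"x": 126,"y": 0,"z": 44,"rx": 0,"ry": 0.785,"rz": 0,"claw": -1},{"x": 126,"y": 0,"z": 44,"rx": 0,"ry": 0.785,"rz": 0,"claw": -1}]}}

```text
t: 14.15
tool_pos: [0.5403, -0.2793, 0.1885]
tcp_rot: [3.138, 0.005, -0.144]
force: [-0.6, -0.1, -0.5]
width: 0.0852
```

```bash
python3 look.py w8.png|head -1
```

```text
14.15 [ 0.5403 -0.2793  0.1885] [ 3.138  0.005 -0.144] [-0.546  0.391  1.597 -0.051  1.233  1.04 ] 0.0852 [-0.6 -0.1 -0.5]
```

View pics/w8.png

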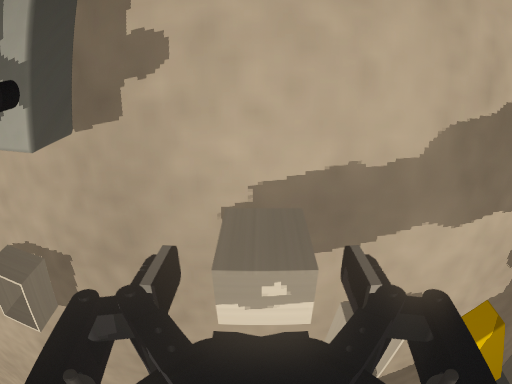

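The can stands on its end with the closed face toward +x. Its top edge runs (213,268)–(317,268) and its bottom edge (221,208)–(306,208).

Run:
```python
from h import *
c=cap('wrist')
for uv in((213,268),(317,268)):print(onz(c,uv,.056))
for uv in((221,208),(306,208)):print(onz(c,uv,0))
```

```text
[ 0.54116171 -0.26053105  0.056     ]
[ 0.54124799 -0.30335709  0.056     ]
[ 5.40349035e-01 -2.57295110e-01  2.77555756e-17]
[ 0.54058547 -0.3062724   0.        ]
```

{"api": "step_arm", "payload": {"moves": [{"x": 21,"y": -1,"z": -4,"rx": 0,"ry": 0.131,"rz": 0,"claw": -1},{"x": 43,"y": -1,"z": -10,"rx": 0,"ry": 0.262,"rz": 0,"claw": -1},{"x": 63,"y": -1,"z": -18,"rx": 0,"ry": 0.393,"rz": 0,"claw": -1},{"x": 81,"y": -1,"z": -30,"rx": 0,"ry": 0.524,"rz": 0,"claw": -1},{"x": 99,"y": -1,"z": -43,"rx": 0,"ry": 0.655,"rz": 0,"claw": -1},{"x": 114,"y": -1,"z": -60,"rx": 0,"ry": 0.786,"rz": 0,"claw": -1},{"x": 114,"y": -1,"z": -64,"rx": 0,"ry": 0.786,"rz": 0,"claw": -1},{"x": 114,"y": -1,"z": -64,"rx": 0,"ry": 0.786,"rz": 0,"claw": 1},{"x": 114,"y": -1,"z": -64,"rx": 0,"ry": 0.786,"rz": 0,"claw": 1},{"x": 114,"y": -1,"z": -64,"rx": 0,"ry": 0.786,"rz": 0,"claw": 1},{"x": 114,"y": -1,"z": -64,"rx": 0,"ry": 0.786,"rz": 0,"claw": 1},{"x": 114,"y": -1,"z": -64,"rx": 0,"ry": 0.786,"rz": 0,"claw": 1}]}}

```text
t: 15.45
tool_pos: [0.6525, -0.2819, 0.1308]
tcp_rot: [2.849, -0.001, -1.319]
force: [1.8, -1.3, 9.0]
width: 0.0432
```

```bash
cat > grip.py <<'E'
from h import *
s=env.get_state();R=Ro.from_rotvec(s['tcp_rot']).as_matrix()
print('grip',(s['tool_pos']+.155*R[:,2]).round(4),'tilt',np.degrees(np.arctan2(R[0,2],-R[2,2])).round(2),'yaw-ish',np.degrees(np.arctan2(-R[0,1],R[1,1])).round(2)%180,'F',s['force'].round(1),'w',round(s['width'],4),'t',s['t'],'q',s['q'].round(2))
E
python3 grip.py
```

```text
grip [ 0.5344 -0.2821  0.0305] tilt -49.68 yaw-ish 0.0 F [ 1.8 -1.3  9. ] w 0.0432 t 15.45 q [-0.4   1.13  0.74 -0.35  2.07  1.13]
```

Run:
```python
from h import *
base=pose((.533,-.281,.026),0,-50)
for i,th in enumerate(np.linspace(-50,40,13)): print(th,delta((.533-.003*i/12,-.281,.096+.07*i/12),0,th,base))
print(delta((.5455,-.281,.18),0,40,base),delta((.5455,.314,.18),0,40,base),delta((.5455,.314,.05),0,40,base))
```

```text
-50.0 [ 0.  0. 70.  0.  0.  0.]
-42.5 [-14.      0.     90.      0.     -0.131   0.   ]
-35.0 [-30.      0.    109.      0.     -0.262   0.   ]
-27.5 [-48.      0.    125.      0.     -0.393   0.   ]
-20.0 [-67.      0.    139.      0.     -0.524   0.   ]
-12.5 [-86.      0.    151.      0.     -0.654   0.   ]
-5.0 [-107.       0.     160.       0.      -0.785    0.   ]
2.5 [-127.       0.     166.       0.      -0.916    0.   ]
10.0 [-148.       0.     170.       0.      -1.047    0.   ]
17.5 [-168.       0.     171.       0.      -1.178    0.   ]
25.0 [-187.       0.     169.       0.      -1.309    0.   ]
32.5 [-205.      0.    165.      0.     -1.44    0.  ]
40.0 [-221.       0.     159.      -0.      -1.571   -0.   ]
[-206.       0.     173.      -0.      -1.571   -0.   ] [-206.     595.     173.      -0.      -1.571   -0.   ] [-206.     595.      43.      -0.      -1.571   -0.   ]
```

{"api": "step_arm", "payload": {"moves": [{"x": 0,"y": 0,"z": 35,"rx": 0,"ry": 0,"rz": 0,"claw": 1},{"x": 0,"y": 0,"z": 70,"rx": 0,"ry": 0,"rz": 0,"claw": 1},{"x": -14,"y": 0,"z": 90,"rx": 0,"ry": -0.131,"rz": 0,"claw": 1},{"x": -30,"y": 0,"z": 109,"rx": 0,"ry": -0.262,"rz": 0,"claw": 1},{"x": -48,"y": 0,"z": 125,"rx": 0,"ry": -0.393,"rz": 0,"claw": 1},{"x": -67,"y": 0,"z": 139,"rx": 0,"ry": -0.524,"rz": 0,"claw": 1},{"x": -86,"y": 0,"z": 151,"rx": 0,"ry": -0.654,"rz": 0,"claw": 1},{"x": -107,"y": 0,"z": 160,"rx": 0,"ry": -0.785,"rz": 0,"claw": 1},{"x": -127,"y": 0,"z": 166,"rx": 0,"ry": -0.916,"rz": 0,"claw": 1},{"x": -148,"y": 0,"z": 170,"rx": 0,"ry": -1.047,"rz": 0,"claw": 1},{"x": -168,"y": 0,"z": 171,"rx": 0,"ry": -1.178,"rz": 0,"claw": 1},{"x": -187,"y": 0,"z": 172,"rx": 0,"ry": -1.309,"rz": 0,"claw": 1},{"x": -205,"y": 0,"z": 173,"rx": 0,"ry": -1.44,"rz": 0,"claw": 1},{"x": -206,"y": 0,"z": 173,"rx": 0,"ry": -1.571,"rz": 0,"claw": 1},{"x": -206,"y": 0,"z": 173,"rx": 0,"ry": -1.571,"rz": 0,"claw": 1},{"x": -206,"y": 0,"z": 173,"rx": 0,"ry": -1.571,"rz": 0,"claw": 1}]}}

```text
t: 17.05
tool_pos: [0.4449, -0.281, 0.2995]
tcp_rot: [2.951, 0.0, 1.07]
force: [-0.1, 0.8, -0.6]
width: 0.043
```

{"api": "step_arm", "payload": {"moves": [{"x": 0,"y": 45,"z": 10,"rx": 0,"ry": 0,"rz": 0,"claw": 1},{"x": 0,"y": 90,"z": 20,"rx": 0,"ry": 0,"rz": 0,"claw": 1},{"x": 0,"y": 135,"z": 20,"rx": 0,"ry": 0,"rz": 0,"claw": 1},{"x": 0,"y": 180,"z": 20,"rx": 0,"ry": 0,"rz": 0,"claw": 1},{"x": 0,"y": 225,"z": 20,"rx": 0,"ry": 0,"rz": 0,"claw": 1},{"x": 0,"y": 270,"z": 20,"rx": 0,"ry": 0,"rz": 0,"claw": 1},{"x": 0,"y": 315,"z": 20,"rx": 0,"ry": 0,"rz": 0,"claw": 1},{"x": 0,"y": 360,"z": 20,"rx": 0,"ry": 0,"rz": 0,"claw": 1},{"x": 0,"y": 405,"z": 20,"rx": 0,"ry": 0,"rz": 0,"claw": 1},{"x": 0,"y": 450,"z": 10,"rx": 0,"ry": 0,"rz": 0,"claw": 1},{"x": 0,"y": 495,"z": 0,"rx": 0,"ry": 0,"rz": 0,"claw": 1},{"x": 0,"y": 540,"z": 0,"rx": 0,"ry": 0,"rz": 0,"claw": 1},{"x": 0,"y": 575,"z": 0,"rx": 0,"ry": 0,"rz": 0,"claw": 1},{"x": 0,"y": 595,"z": 0,"rx": 0,"ry": 0,"rz": 0,"claw": 1},{"x": 0,"y": 595,"z": 0,"rx": 0,"ry": 0,"rz": 0,"claw": 1},{"x": 0,"y": 595,"z": 0,"rx": 0,"ry": 0,"rz": 0,"claw": 1}]}}

```text
t: 18.65
tool_pos: [0.4457, 0.315, 0.2994]
tcp_rot: [2.95, 0.003, 1.076]
force: [0.6, -0.5, -0.4]
width: 0.0427
```

```bash
python3 grip.py;python3 look.py w9.png|grep -v red
```

```text
grip [0.5455 0.3149 0.1808] tilt 40.09 yaw-ish 0.09999999999999432 F [ 0.6 -0.5 -0.4] w 0.0427 t 18.65 q [ 0.66 -0.15  2.05 -0.61  0.75  2.58]
18.65 [0.4457 0.315  0.2994] [2.95  0.003 1.076] [ 0.66  -0.152  2.052 -0.615  0.755  2.579] 0.0427 [ 0.6 -0.5 -0.4]
blue [408.6  57.8] [392  45  34  25 545] [0.9087 0.054  0.004 ]
blue [481.5 272.3] [479 268   6  10  44] [0.5411 0.0204 0.004 ]
blue [410.9 282.3] [408 278   6  10  51] [0.5412 0.1365 0.004 ]
gold [457.6  69.7] [444  55  28  29 445] [ 0.8946 -0.0481  0.01  ]
gold [444.5 271.8] [ 426  243   42   59 1399] [0.5487 0.0894 0.01  ]
gold [361.2 261.6] [ 338  249   49   36 1016] [0.5694 0.2013 0.01  ]
```

View pics/w9.png

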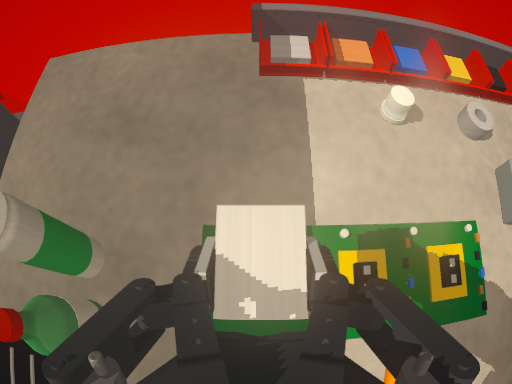

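The can is held upside-down over the far module. The other two frames show at (362,262) and (446,271). Joint 6 is near its limit, so I'll check the descent with my fitted kinematics.

```bash
cat > ik.py <<'E'
from h import *
from scipy.optimize import least_squares
X=[.00237701,.12175175,.36822969,.55316375,.05578818];D6=.1
def fk(q,d6):
    s=q[1]+q[2];r=X[0]+X[2]*np.sin(q[1])+X[3]*np.sin(s)+X[4]*np.cos(s);z=X[1]+d6+X[2]*np.cos(q[1])+X[3]*np.cos(s)-X[4]*np.sin(s)
    R=(Ro.from_euler('z',q[0])*Ro.from_euler('y',s)*Ro.from_euler('z',q[3])*Ro.from_euler('y',q[4])*Ro.from_euler('z',q[5]-np.pi/2)).as_matrix()@Ro.from_euler('z',np.pi/2*OFF).as_matrix()
    return np.array([r*np.cos(q[0]),r*np.sin(q[0]),z])+d6*R[:,2],R
OFF=0
def ik(G,psi,th,q0):
    p,R=pose(G,psi,th)
    def f(q):
        a,B=fk(q,D6);return np.r_[(a-p)*5,(B-R).ravel()]
    o=least_squares(f,q0);return o.x,o.cost
E
python3 - <<'E'
import ik; from ik import *
s=env.get_state();q=s['q'];R=Ro.from_rotvec(s['tcp_rot']).as_matrix()
for OFFv in range(4):
    ik.OFF=OFFv
    for d in(.05,.08,.1,.12):
        p,B=fk(q,d);print(OFFv,d,(p-s['tool_pos']).round(4),np.degrees(np.arccos(np.clip((np.trace(B.T@R)-1)/2,-1,1))).round(2))
E
```

```text
0 0.05 [-0.0564 -0.0378 -0.0334] 180.0
0 0.08 [-0.0371 -0.0379 -0.0264] 180.0
0 0.1 [-0.0242 -0.0379 -0.0217] 180.0
0 0.12 [-0.0113 -0.0379 -0.017 ] 180.0
1 0.05 [-0.0564 -0.0378 -0.0334] 180.0
1 0.08 [-0.0371 -0.0379 -0.0264] 180.0
1 0.1 [-0.0242 -0.0379 -0.0217] 180.0
1 0.12 [-0.0113 -0.0379 -0.017 ] 180.0
2 0.05 [-0.0564 -0.0378 -0.0334] 180.0
2 0.08 [-0.0371 -0.0379 -0.0264] 180.0
2 0.1 [-0.0242 -0.0379 -0.0217] 180.0
2 0.12 [-0.0113 -0.0379 -0.017 ] 180.0
3 0.05 [-0.0564 -0.0378 -0.0334] 180.0
3 0.08 [-0.0371 -0.0379 -0.0264] 180.0
3 0.1 [-0.0242 -0.0379 -0.0217] 180.0
3 0.12 [-0.0113 -0.0379 -0.017 ] 180.0
```

Run:
```python
import ik; from ik import *
s=env.get_state();q=s['q'];R=Ro.from_rotvec(s['tcp_rot']).as_matrix();print(R.round(3))
ik.OFF=2
for sg in(1,-1):
    q2=q.copy();q2[3]*=sg
    print(ik.fk(q2,.1)[1].round(3))
    for d in(.05,.08,.1,.12):print(sg,d,(ik.fk(q2,d)[0]-s['tool_pos']).round(4))
```

```text
[[ 0.765  0.001  0.644]
 [ 0.001 -1.    -0.001]
 [ 0.644  0.002 -0.765]]Traceback (most recent call last):
  File "<stdin>", line 6, in <module>
AttributeError: 'function' object has no attribute 'fk'
```

```bash
sed -i 's/^OFF=0/OFF=2/' ik.py
python3 - <<'E'
import ik as M; from h import *
s=env.get_state();q=s['q'];R=Ro.from_rotvec(s['tcp_rot']).as_matrix()
for sg in(1,-1):
    q2=q.copy();q2[3]*=sg
    print(M.fk(q2,.1)[1].round(3).tolist())
    for d in(.08,.1,.12,.14):print(sg,d,(M.fk(q2,d)[0]-s['tool_pos']).round(4))
E
```

```text
[[0.765, 0.001, 0.644], [0.001, -1.0, -0.001], [0.644, 0.002, -0.765]]
1 0.08 [-0.0371 -0.0379 -0.0264]
1 0.1 [-0.0242 -0.0379 -0.0217]
1 0.12 [-0.0113 -0.0379 -0.017 ]
1 0.14 [ 0.0015 -0.0379 -0.0123]
[[0.79, -0.591, 0.161], [-0.546, -0.56, 0.623], [-0.278, -0.58, -0.765]]
-1 0.08 [-0.0757  0.0121 -0.0264]
-1 0.1 [-0.0725  0.0245 -0.0217]
-1 0.12 [-0.0693  0.037  -0.017 ]
-1 0.14 [-0.066   0.0495 -0.0123]
```

```bash
cat > ik.py <<'E'
from h import *
from scipy.optimize import least_squares
P=None
def fk(q,P):
    a1,h,L2,A,B,d6,e=P;s=q[1]+q[2]
    r=a1+L2*np.sin(q[1])+A*np.sin(s)+B*np.cos(s);z=h+L2*np.cos(q[1])+A*np.cos(s)-B*np.sin(s)
    W=Ro.from_euler('z',q[0])*Ro.from_euler('y',s)*Ro.from_euler('z',q[3])*Ro.from_euler('y',q[4])
    R=(W*Ro.from_euler('z',q[5]+np.pi/2)).as_matrix();W=W.as_matrix()
    return np.array([r*np.cos(q[0]),r*np.sin(q[0]),z])+d6*R[:,2]+e*W[:,0],R
D=[([-1.3904,.1312,1.4892,0,1.523,-.0854],(.1576,-.5787,.4036)),([-.274,.141,1.422,0,1.578,1.297],(.5971,-.1149,.4349)),([-.252,.315,1.5,.001,1.32,1.438],(.6304,-.1091,.284)),([-.54,-.144,1.801,0,1.484,1.029],(.4493,-.2098,.3829)),([-.581,.323,1.699,0,1.118,.99],(.5201,-.2802,.18)),([-.404,1.091,.803,-.346,2.047,1.138],(.6396,-.2807,.1303)),([-.899,-.155,2.229,.807,.766,.16],(.4107,-.28,.215)),([-.546,.391,1.597,-.051,1.233,1.04],(.5403,-.2793,.1885)),([.66,-.152,2.052,-.615,.755,2.579],(.4457,.315,.2994))]
o=least_squares(lambda P:np.concatenate([fk(np.array(q),P)[0]-p for q,p in D]),[0,.2,.37,.55,.05,.1,0])
P=o.x;ERR=np.abs(o.fun).max()
def ik(G,psi,th,q0):
    p,R=pose(G,psi,th)
    f=lambda q:np.concatenate([(fk(q,P)[0]-p)*5,(fk(q,P)[1]-R).ravel()])
    o=least_squares(f,q0);return o.x.round(2),round(o.cost,5)
E
python3 - <<'E'
import ik as M
from h import *
print(M.P.round(4),M.ERR)
q=env.get_state()['q']
for y in(.314,.199,.0846):
  for th in(40,30):
    for z in(.18,.1,.036):
      r=M.ik((.5455,y,z),0,th,q);print(y,th,z,*r)
E
```

```text
[0.0208 0.3061 0.3552 0.5476 0.0573 0.1709 0.0145] 0.05054804209040503
0.314 40 0.18 [ 0.76 -0.15  2.03 -0.65  0.83  2.68] 0.0
0.314 40 0.1 [ 0.77 -0.01  2.08 -0.77  0.69  2.85] 0.0
0.314 40 0.036 [ 0.77  0.12  2.08 -0.92  0.6   3.04] 0.0
0.314 30 0.18 [ 0.69 -0.08  1.9  -0.41  0.94  2.44] 0.0
0.314 30 0.1 [ 0.7   0.03  1.96 -0.47  0.79  2.54] 0.0
0.314 30 0.036 [ 0.7   0.14  1.98 -0.54  0.68  2.64] 0.0
0.199 40 0.18 [ 0.55 -0.38  2.22 -0.51  0.75  2.4 ] 0.0
0.199 40 0.1 [ 0.55 -0.23  2.27 -0.66  0.59  2.58] 0.0
0.199 40 0.036 [ 0.56 -0.07  2.28 -0.86  0.47  2.83] 0.0
0.199 30 0.18 [ 0.49 -0.28  2.08 -0.3   0.89  2.19] 0.0
0.199 30 0.1 [ 0.49 -0.16  2.14 -0.36  0.73  2.28] 0.0
0.199 30 0.036 [ 0.49 -0.03  2.16 -0.44  0.59  2.38] 0.0
0.0846 40 0.18 [ 0.25 -0.55  2.33 -0.26  0.7   1.97] 0.0
0.0846 40 0.1 [ 0.26 -0.41  2.4  -0.35  0.5   2.08] 0.0
0.0846 40 0.036 [ 0.27 -0.23  2.41 -0.55  0.33  2.31] 0.0
0.0846 30 0.18 [ 0.22 -0.41  2.18 -0.14  0.87  1.86] 0.0
0.0846 30 0.1 [ 0.22 -0.3   2.25 -0.18  0.68  1.9 ] 0.0
0.0846 30 0.036 [ 0.22 -0.16  2.27 -0.22  0.53  1.96] 0.0
```

Descending here at +40° would exceed joint 6's range. I'll put this can on the near module (y=0.085) instead and reverse the flip direction for the other two.

{"api": "step_arm", "payload": {"moves": [{"x": 0,"y": -45,"z": 0,"rx": 0,"ry": 0,"rz": 0,"claw": 1},{"x": 0,"y": -90,"z": 0,"rx": 0,"ry": 0,"rz": 0,"claw": 1},{"x": 0,"y": -135,"z": 0,"rx": 0,"ry": 0,"rz": 0,"claw": 1},{"x": 0,"y": -180,"z": 0,"rx": 0,"ry": 0,"rz": 0,"claw": 1},{"x": 0,"y": -215,"z": -10,"rx": 0,"ry": 0,"rz": 0,"claw": 1},{"x": 0,"y": -230,"z": -40,"rx": 0,"ry": 0,"rz": 0,"claw": 1},{"x": 0,"y": -230,"z": -70,"rx": 0,"ry": 0,"rz": 0,"claw": 1},{"x": 0,"y": -230,"z": -100,"rx": 0,"ry": 0,"rz": 0,"claw": 1},{"x": 0,"y": -230,"z": -100,"rx": 0,"ry": 0,"rz": 0,"claw": 1},{"x": 0,"y": -230,"z": -120,"rx": 0,"ry": 0,"rz": 0,"claw": 1},{"x": 0,"y": -230,"z": -120,"rx": 0,"ry": 0,"rz": 0,"claw": 1},{"x": 0,"y": -230,"z": -120,"rx": 0,"ry": 0,"rz": 0,"claw": 1}]}}

```text
t: 19.9
tool_pos: [0.446, 0.0839, 0.1799]
tcp_rot: [2.951, 0.001, 1.075]
force: [-0.7, 0.0, -1.6]
width: 0.0429
```

```bash
python3 grip.py;python3 look.py w10.png|grep gold
python3 - <<'E'
from h import *
f=cv2.imread('pics/w10.png')[150:384,100:420];cv2.imwrite('pics/w10c.png',cv2.resize(f,None,fx=2,fy=2))
E
```

```text
grip [0.5456 0.0838 0.0612] tilt 40.02 yaw-ish 0.020000000000010232 F [-0.7  0.  -1.6] w 0.0429 t 19.9 q [ 0.1  -0.3   2.42 -0.21  0.32  1.84]
gold [ 14.8 250.4] [   0  214   31   79 1422] [0.5504 0.2979 0.01  ]
gold [104.6 259.4] [  68  219   73   92 3454] [0.5523 0.198  0.01  ]
gold [256.7 321. ] [215 319  86   5 322] [0.5156 0.0853 0.01  ]
```

View pics/w10c.png

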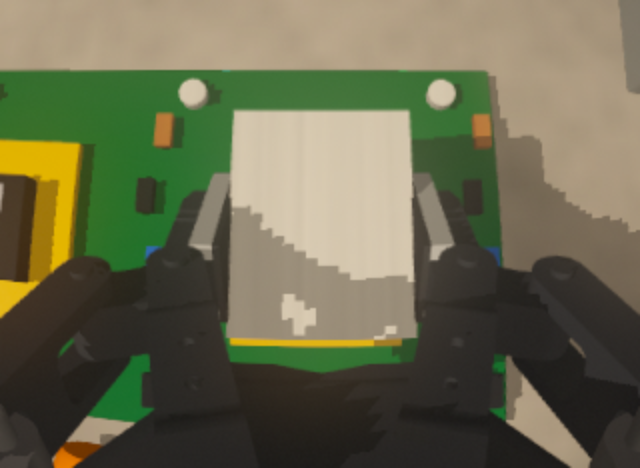

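The can hangs upside-down over the near frame, with top-face corners at full-image pixels (216,205), (304,205), (214,319) and (307,319). Checking its centre and height.

Run:
```python
from h import *
c=cap('wrist')
for z in(.064,.067,.07,.073):
    p=[onz(c,uv,z) for uv in((216.5,205),(304.5,205),(214,319),(307.5,319))]
    print(z,((sum(p))/4).round(4),'far w',np.linalg.norm(p[0]-p[1]).round(4),'near w',np.linalg.norm(p[2]-p[3]).round(4),'len',np.linalg.norm(p[0]-p[2]).round(4),np.linalg.norm(p[1]-p[3]).round(4))
```

```text
0.064 [0.5494 0.0831 0.064 ] far w 0.0462 near w 0.0452 len 0.0586 0.0586
0.067 [0.549  0.0831 0.067 ] far w 0.0453 near w 0.0443 len 0.0574 0.0574
0.07 [0.5486 0.0831 0.07  ] far w 0.0444 near w 0.0434 len 0.0562 0.0562
0.073 [0.5482 0.0831 0.073 ] far w 0.0434 near w 0.0424 len 0.055 0.055
```

{"api": "step_arm", "payload": {"moves": [{"x": 0,"y": 1.5,"z": -10,"rx": 0,"ry": 0,"rz": 0,"claw": 1},{"x": -0.5,"y": 1.5,"z": -18,"rx": 0,"ry": 0,"rz": 0,"claw": 1},{"x": -0.5,"y": 1.5,"z": -22,"rx": 0,"ry": 0,"rz": 0,"claw": 1},{"x": -0.5,"y": 1.5,"z": -24,"rx": 0,"ry": 0,"rz": 0,"claw": 1},{"x": -0.5,"y": 1.5,"z": -25,"rx": 0,"ry": 0,"rz": 0,"claw": 1},{"x": -0.5,"y": 1.5,"z": -25,"rx": 0,"ry": 0,"rz": 0,"claw": 1}]}}

```text
t: 20.6
tool_pos: [0.4463, 0.0857, 0.1551]
tcp_rot: [-2.95, -0.002, -1.079]
force: [0.5, 0.3, 2.9]
width: 0.0434
```

```bash
python3 grip.py
```

```text
grip [0.5463 0.0858 0.0367] tilt 40.18 yaw-ish 0.060000000000002274 F [0.5 0.3 2.9] w 0.0434 t 20.6 q [ 0.11 -0.22  2.42 -0.28  0.25  1.92]
```

{"api": "step_arm", "payload": {"moves": [{"x": 0,"y": 0,"z": -1,"rx": 0,"ry": 0,"rz": 0,"claw": 1},{"x": 0,"y": 0,"z": -1,"rx": 0,"ry": 0,"rz": 0,"claw": 1},{"x": 0,"y": 0,"z": 0,"rx": 0,"ry": 0,"rz": 0,"claw": -1},{"x": 0,"y": 0,"z": 0,"rx": 0,"ry": 0,"rz": 0,"claw": -1},{"x": 0,"y": 0,"z": 0,"rx": 0,"ry": 0,"rz": 0,"claw": -1},{"x": 0,"y": 0,"z": 0,"rx": 0,"ry": 0,"rz": 0,"claw": -1},{"x": -6,"y": 0,"z": 10,"rx": 0,"ry": 0,"rz": 0,"claw": -1},{"x": -12,"y": 0,"z": 30,"rx": 0,"ry": 0.05,"rz": 0,"claw": -1},{"x": -12,"y": 0,"z": 70,"rx": 0,"ry": 0.18,"rz": 0,"claw": -1},{"x": -12,"y": 0,"z": 115,"rx": 0,"ry": 0.31,"rz": 0,"claw": -1},{"x": -12,"y": 0,"z": 160,"rx": 0,"ry": 0.44,"rz": 0,"claw": -1},{"x": -12,"y": 0,"z": 205,"rx": 0,"ry": 0.57,"rz": 0,"claw": -1},{"x": -5,"y": 0,"z": 235,"rx": 0,"ry": 0.7,"rz": 0,"claw": -1},{"x": -5,"y": 0,"z": 235,"rx": 0,"ry": 0.7,"rz": 0,"claw": -1},{"x": -5,"y": 0,"z": 235,"rx": 0,"ry": 0.7,"rz": 0,"claw": -1}]}}

```text
t: 22.1
tool_pos: [0.4411, 0.0855, 0.3896]
tcp_rot: [-3.141, -0.001, -0.001]
force: [-0.6, -0.1, -0.6]
width: 0.085
```

```bash
python3 look.py w11.png|grep -v red
```

```text
22.1 [0.4411 0.0855 0.3896] [-3.141e+00 -1.000e-03 -1.000e-03] [ 0.077 -0.283  1.908  0.     1.516  1.648] 0.085 [-0.6 -0.1 -0.6]
blue [213.1  80.4] [211  76   6  10  51] [0.5407 0.1406 0.004 ]
blue [311.6  80.8] [309  76   6  11  61] [0.5407 0.0242 0.004 ]
blue [123.4  87.1] [121  83   6   9  51] [0.5406 0.2573 0.004 ]
blue [54.  97.1] [52 93  5  9 42] [0.5407 0.3732 0.004 ]
blue [396.8 146.3] [391 138  13  19 145] [ 0.4647 -0.0929  0.004 ]
gold [259.9  84.1] [236  45  50  58 640] [0.5351 0.0853 0.01  ]
gold [165.2  77. ] [ 142   48   46   59 1815] [0.5479 0.198  0.01  ]
gold [86.3 86.1] [  67   58   37   56 1230] [0.548  0.3106 0.01  ]
gold [190.1 170.1] [185 143  12  56 391] [0.4321 0.1716 0.01  ]
```

View pics/w11.png

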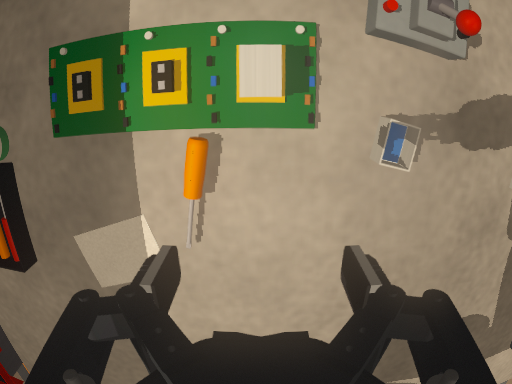

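The can sits on the near frame (top face about (236,45)–(286,102)) with gold showing around it. Can A is at (399,146). I have few picture views left, so I'll check numerically from here.

```bash
cat > chk.py <<'E'
from h import *
def lid(c,X,z=.044,th=165,R=None):
    "rectangle of the bright upturned lid near world X"
    u,v=proj(c,np.r_[X,z]).astype(int);f=c['frame'];h=cv2.cvtColor(f,cv2.COLOR_BGR2HSV)
    m=((h[...,1]<60)&(h[...,2]>th)).astype(np.uint8)*255;k=np.zeros_like(m);R=R or 45
    k[max(v-R,0):v+R,max(u-R,0):u+R]=1;m*=k
    n,l,st,_=cv2.connectedComponentsWithStats(m);i=1+np.argmax(st[1:,4])
    q=cv2.findContours((l==i).astype(np.uint8),0,1)[0][0][:,0].astype(float)
    return rectinfo(np.array([onz(c,p,z)[:2] for p in q],np.float32))
def frames(c):
    for q in cv2.findContours(mask(c['frame'],'gold'),0,1)[0]:
        if cv2.contourArea(q)>200:
            P=np.array([onz(c,p.astype(float),.01)[:2] for p in q[:,0]],np.float32);r=rectinfo(P)
            if abs(r[0][0]-548)<25:print('frame',r)
E
python3 - <<'E'
from chk import *
c=cap('wrist')
frames(c)
for th in(150,165,180):print('lid',lid(c,(.548,.0846),th=th))
for th in(140,150,160):print('A',rim(c,(399,146),th=th))
E
```

```text
frame (array([548.7, 314.6]), 68.1, 58.0, -0.1)
frame (array([548.4, 200.1]), 69.1, 57.3, -0.4)
frame (array([548.7,  84.7]), 67.7, 56.5, 0.1)
lid (array([549.3,  85.1]), 54.8, 43.5, 0.3)
lid (array([549.3,  85.1]), 54.8, 43.5, 0.3)
lid (array([549.3,  85.1]), 54.8, 43.5, 0.3)
A (array([457.1, -79.8]), 44.9, 28.8, 79.7)
A (array([457.4, -79.7]), 44.1, 28.5, 79.3)
A (array([447.4, -76.1]), 45.4, 17.0, 61.7)
```

{"api": "step_arm", "payload": {"moves": [{"x": 2,"y": -47,"z": 0,"rx": 0,"ry": 0,"rz": 0,"claw": -1},{"x": 4,"y": -94,"z": 0,"rx": 0,"ry": 0,"rz": 0,"claw": -1},{"x": 6,"y": -141,"z": 0,"rx": 0,"ry": 0,"rz": 0,"claw": -1},{"x": 8,"y": -188,"z": -7,"rx": 0,"ry": 0,"rz": 0,"claw": -1},{"x": 8,"y": -235,"z": -7,"rx": 0,"ry": 0,"rz": 0,"claw": -1},{"x": 8,"y": -235,"z": -7,"rx": 0,"ry": 0,"rz": 0,"claw": -1},{"x": 8,"y": -235,"z": -7,"rx": 0,"ry": 0,"rz": 0,"claw": -1}]}}

```text
t: 22.9
tool_pos: [0.4471, -0.1501, 0.3796]
tcp_rot: [-3.14, 0.003, 0.006]
force: [-1.2, -0.0, 0.5]
width: 0.0856
```

```bash
cat > cans.py <<'E'
from chk import *
c=cap('wrist',None);print(c['s']['tool_pos'].round(4),c['s']['t'])
for ce,st in blobs(c['frame'],'blue',60,3000):
    X=onz(c,ce,.004)
    if not(.3<X[0]<.6 and -.5<X[1]<0):continue
    for th in(140,150,155,160):
        r=rim(c,ce,th=th,R=42)
        print(X.round(3)[:2],th,r)
E
python3 cans.py
```

```text
[ 0.4471 -0.1501  0.3796] 22.9
[ 0.47  -0.081] 140 (array([470.6, -81.5]), 56.4, 44.6, -11.0)
[ 0.47  -0.081] 150 (array([470.5, -81.6]), 55.7, 44.0, -11.0)
[ 0.47  -0.081] 155 (array([470.5, -81.5]), 55.7, 43.9, -11.0)
[ 0.47  -0.081] 160 (array([485.4, -97.8]), 49.7, 24.8, 33.2)
```

{"api": "step_arm", "payload": {"moves": [{"x": 22,"y": 34,"z": -20,"rx": 0,"ry": 0,"rz": -0.1,"claw": -1},{"x": 22,"y": 68,"z": -60,"rx": 0,"ry": 0,"rz": -0.19,"claw": -1},{"x": 22,"y": 68,"z": -100,"rx": 0,"ry": 0,"rz": -0.19,"claw": -1},{"x": 22,"y": 68,"z": -140,"rx": 0,"ry": 0,"rz": -0.19,"claw": -1},{"x": 22,"y": 68,"z": -150,"rx": 0,"ry": 0,"rz": -0.19,"claw": -1},{"x": 22,"y": 68,"z": -150,"rx": 0,"ry": 0,"rz": -0.19,"claw": -1},{"x": 22,"y": 68,"z": -180,"rx": 0,"ry": 0,"rz": -0.19,"claw": -1},{"x": 22,"y": 68,"z": -205,"rx": 0,"ry": 0,"rz": -0.19,"claw": -1},{"x": 22,"y": 68,"z": -205,"rx": 0,"ry": 0,"rz": -0.19,"claw": -1},{"x": 22,"y": 68,"z": -205,"rx": 0,"ry": 0,"rz": -0.19,"claw": 1},{"x": 22,"y": 68,"z": -205,"rx": 0,"ry": 0,"rz": -0.19,"claw": 1},{"x": 22,"y": 68,"z": -205,"rx": 0,"ry": 0,"rz": -0.19,"claw": 1},{"x": 22,"y": 68,"z": -205,"rx": 0,"ry": 0,"rz": -0.19,"claw": 1},{"x": 22,"y": 68,"z": -205,"rx": 0,"ry": 0,"rz": -0.19,"claw": 1},{"x": 22,"y": 68,"z": -205,"rx": 0,"ry": 0,"rz": -0.19,"claw": 1}]}}

```text
t: 24.45
tool_pos: [0.4714, -0.0818, 0.179]
tcp_rot: [3.127, -0.297, 0.003]
force: [-2.0, 1.1, 7.2]
width: 0.0427
```

{"api": "step_arm", "payload": {"moves": [{"x": 0,"y": 0,"z": 30,"rx": 0,"ry": 0,"rz": 0,"claw": 1},{"x": 0,"y": 0,"z": 60,"rx": 0,"ry": 0,"rz": 0,"claw": 1},{"x": 0,"y": -45,"z": 60,"rx": 0,"ry": 0,"rz": 0,"claw": 1},{"x": 0,"y": -90,"z": 60,"rx": 0,"ry": 0,"rz": 0.05,"claw": 1},{"x": 15,"y": -130,"z": 60,"rx": 0,"ry": 0,"rz": 0.1,"claw": 1},{"x": 35,"y": -170,"z": 60,"rx": 0,"ry": 0,"rz": 0.19,"claw": 1},{"x": 49,"y": -198,"z": 60,"rx": 0,"ry": 0,"rz": 0.19,"claw": 1},{"x": 49,"y": -198,"z": 60,"rx": 0,"ry": 0,"rz": 0.19,"claw": 1},{"x": 49,"y": -198,"z": 30,"rx": 0,"ry": 0,"rz": 0.19,"claw": 1},{"x": 49,"y": -198,"z": 10,"rx": 0,"ry": 0,"rz": 0.19,"claw": 1},{"x": 49,"y": -198,"z": 4,"rx": 0,"ry": 0,"rz": 0.19,"claw": 1},{"x": 49,"y": -198,"z": 1,"rx": 0,"ry": 0,"rz": 0.19,"claw": 1},{"x": 49,"y": -198,"z": 1,"rx": 0,"ry": 0,"rz": 0.19,"claw": 1}]}}

```text
t: 25.75
tool_pos: [0.5194, -0.2792, 0.1793]
tcp_rot: [3.141, 0.002, -0.002]
force: [-0.3, 0.4, -0.5]
width: 0.0433
```

```bash
python3 grip.py
python3 - <<'E'
from h import *
base=pose((.52,-.28,.024),0,0)
for th in (0,8,16,24,32,40): print(th,delta((.52,-.28,.027),0,th,base))
base=pose((.52,-.28,.024),0,40);print('b')
for i,th in enumerate(np.linspace(40,-50,13)): print(th,delta((.52+.009*i/12,-.28,.096),0,th,base))
E
```

```text
grip [ 0.5192 -0.2792  0.0243] tilt -0.08 yaw-ish 0.060000000000002274 F [-0.3  0.4 -0.5] w 0.0433 t 25.75 q [-0.58  0.32  1.7  -0.    1.12  0.99]
0 [0. 0. 3. 0. 0. 0.]
8 [-22.     0.     1.     0.    -0.14   0.  ]
16 [-43.      0.     -3.      0.     -0.279   0.   ]
24 [-63.      0.    -10.      0.     -0.419   0.   ]
32 [-82.      0.    -21.      0.     -0.559   0.   ]
40 [-100.       0.     -33.       0.      -0.698    0.   ]
b
40.0 [ 0.  0. 72.  0.  0.  0.]
32.5 [17.     0.    84.     0.     0.131  0.   ]
25.0 [36.     0.    94.     0.     0.262  0.   ]
17.5 [ 55.      0.    101.      0.      0.393   0.   ]
10.0 [ 76.      0.    106.      0.      0.524   0.   ]
2.5 [ 97.      0.    108.      0.      0.654   0.   ]
-5.0 [118.      0.    108.      0.      0.785   0.   ]
-12.5 [138.      0.    105.      0.      0.916   0.   ]
-20.0 [159.      0.     99.      0.      1.047   0.   ]
-27.5 [178.      0.     91.      0.      1.178   0.   ]
-35.0 [196.      0.     80.      0.      1.309   0.   ]
-42.5 [213.     0.    68.     0.     1.44   0.  ]
-50.0 [227.      0.     53.      0.      1.571   0.   ]
```

{"api": "step_arm", "payload": {"moves": [{"x": 0,"y": 0,"z": 0,"rx": 0,"ry": 0,"rz": 0,"claw": -1},{"x": 0,"y": 0,"z": 0,"rx": 0,"ry": 0,"rz": 0,"claw": -1},{"x": 0,"y": 0,"z": 3,"rx": 0,"ry": 0,"rz": 0,"claw": -1},{"x": -22,"y": 0,"z": 1,"rx": 0,"ry": -0.14,"rz": 0,"claw": -1},{"x": -43,"y": 0,"z": -3,"rx": 0,"ry": -0.279,"rz": 0,"claw": -1},{"x": -63,"y": 0,"z": -10,"rx": 0,"ry": -0.419,"rz": 0,"claw": -1},{"x": -82,"y": 0,"z": -21,"rx": 0,"ry": -0.559,"rz": 0,"claw": -1},{"x": -100,"y": 0,"z": -33,"rx": 0,"ry": -0.698,"rz": 0,"claw": -1},{"x": -100,"y": 0,"z": -33,"rx": 0,"ry": -0.698,"rz": 0,"claw": -1},{"x": -100,"y": 0,"z": -33,"rx": 0,"ry": -0.698,"rz": 0,"claw": 1},{"x": -100,"y": 0,"z": -33,"rx": 0,"ry": -0.698,"rz": 0,"claw": 1},{"x": -100,"y": 0,"z": -33,"rx": 0,"ry": -0.698,"rz": 0,"claw": 1},{"x": -100,"y": 0,"z": -33,"rx": 0,"ry": -0.698,"rz": 0,"claw": 1},{"x": -100,"y": 0,"z": -33,"rx": 0,"ry": -0.698,"rz": 0,"claw": 1},{"x": -100,"y": 0,"z": -33,"rx": 0,"ry": -0.698,"rz": 0,"claw": 1}]}}

```text
t: 27.25
tool_pos: [0.4201, -0.2799, 0.1458]
tcp_rot: [2.951, 0.003, 1.073]
force: [3.1, -0.1, 3.8]
width: 0.0431
```

```bash
python3 grip.py
```

```text
grip [ 0.5196 -0.28    0.027 ] tilt 39.95 yaw-ish 0.06999999999999318 F [ 3.1 -0.1  3.8] w 0.0431 t 27.25 q [-0.88  0.03  2.21  0.97  0.65 -0.04]
```

{"api": "step_arm", "payload": {"moves": [{"x": 0,"y": 0,"z": 36,"rx": 0,"ry": 0,"rz": 0,"claw": 1},{"x": 0,"y": 0,"z": 72,"rx": 0,"ry": 0,"rz": 0,"claw": 1},{"x": 17,"y": 0,"z": 84,"rx": 0,"ry": 0.131,"rz": 0,"claw": 1},{"x": 36,"y": 0,"z": 94,"rx": 0,"ry": 0.262,"rz": 0,"claw": 1},{"x": 55,"y": 0,"z": 101,"rx": 0,"ry": 0.393,"rz": 0,"claw": 1},{"x": 76,"y": 0,"z": 106,"rx": 0,"ry": 0.524,"rz": 0,"claw": 1},{"x": 97,"y": 0,"z": 108,"rx": 0,"ry": 0.654,"rz": 0,"claw": 1},{"x": 118,"y": 0,"z": 108,"rx": 0,"ry": 0.785,"rz": 0,"claw": 1},{"x": 138,"y": 0,"z": 105,"rx": 0,"ry": 0.916,"rz": 0,"claw": 1},{"x": 159,"y": 0,"z": 99,"rx": 0,"ry": 1.047,"rz": 0,"claw": 1},{"x": 178,"y": 0,"z": 91,"rx": 0,"ry": 1.178,"rz": 0,"claw": 1},{"x": 196,"y": 0,"z": 80,"rx": 0,"ry": 1.309,"rz": 0,"claw": 1},{"x": 213,"y": 0,"z": 68,"rx": 0,"ry": 1.44,"rz": 0,"claw": 1},{"x": 227,"y": 0,"z": 53,"rx": 0,"ry": 1.571,"rz": 0,"claw": 1},{"x": 227,"y": 0,"z": 30,"rx": 0,"ry": 1.571,"rz": 0,"claw": 1},{"x": 227,"y": 0,"z": 0,"rx": 0,"ry": 1.571,"rz": 0,"claw": 1},{"x": 227,"y": 0,"z": -8,"rx": 0,"ry": 1.571,"rz": 0,"claw": 1},{"x": 227,"y": 0,"z": -12,"rx": 0,"ry": 1.571,"rz": 0,"claw": 1},{"x": 227,"y": 0,"z": -13,"rx": 0,"ry": 1.571,"rz": 0,"claw": 1},{"x": 227,"y": 0,"z": -13,"rx": 0,"ry": 1.571,"rz": 0,"claw": 1}]}}

```text
t: 29.25
tool_pos: [0.6466, -0.2799, 0.1342]
tcp_rot: [2.847, -0.0, -1.326]
force: [0.7, 0.5, -0.5]
width: 0.0432
```

```bash
python3 grip.py
```

```text
grip [ 0.528  -0.28    0.0344] tilt -49.94 yaw-ish 0.009999999999990905 F [ 0.7  0.5 -0.5] w 0.0432 t 29.25 q [-0.4   1.11  0.77 -0.35  2.07  1.13]
```

{"api": "step_arm", "payload": {"moves": [{"x": 0,"y": 0,"z": -3,"rx": 0,"ry": 0,"rz": 0,"claw": 1},{"x": 0,"y": 0,"z": -5,"rx": 0,"ry": 0,"rz": 0,"claw": 1},{"x": 0,"y": 0,"z": -5,"rx": 0,"ry": 0,"rz": 0,"claw": 1}]}}

```text
t: 29.55
tool_pos: [0.6462, -0.2795, 0.127]
tcp_rot: [-2.846, -0.001, 1.33]
force: [0.3, -0.2, -0.5]
width: 0.043
```

{"api": "step_arm", "payload": {"moves": [{"x": 0,"y": 0,"z": -1,"rx": 0,"ry": 0,"rz": 0,"claw": 1},{"x": 0,"y": 0,"z": -2,"rx": 0,"ry": 0,"rz": 0,"claw": 1},{"x": 0,"y": 0,"z": -2,"rx": 0,"ry": 0,"rz": 0,"claw": 1}]}}

```text
t: 29.85
tool_pos: [0.6464, -0.2795, 0.1267]
tcp_rot: [2.845, -0.0, -1.332]
force: [-2.4, 1.2, 11.6]
width: 0.0433
```

```bash
python3 grip.py
```

```text
grip [ 0.5273 -0.2795  0.0275] tilt -50.19 yaw-ish 179.99 F [-2.4  1.2 11.6] w 0.0433 t 29.85 q [-0.4   1.12  0.76 -0.35  2.07  1.14]
```

Run:
```python
from h import *
base=pose((.5275,-.28,.0255),0,-50)
for i,th in enumerate(np.linspace(-50,40,13)): print(th,delta((.5275-.019*i/12,-.28,.029+.006*np.sin(np.pi*i/12)-.002*(i==12)),0,th,base))
```

```text
-50.0 [0. 0. 4. 0. 0. 0.]
-42.5 [-16.      0.     20.      0.     -0.131   0.   ]
-35.0 [-33.      0.     34.      0.     -0.262   0.   ]
-27.5 [-52.      0.     46.      0.     -0.393   0.   ]
-20.0 [-72.      0.     55.      0.     -0.524   0.   ]
-12.5 [-93.      0.     61.      0.     -0.654   0.   ]
-5.0 [-115.       0.      64.       0.      -0.785    0.   ]
2.5 [-137.       0.      65.       0.      -0.916    0.   ]
10.0 [-158.       0.      62.       0.      -1.047    0.   ]
17.5 [-180.       0.      56.       0.      -1.178    0.   ]
25.0 [-200.       0.      47.       0.      -1.309    0.   ]
32.5 [-219.      0.     36.      0.     -1.44    0.  ]
40.0 [-237.       0.      21.      -0.      -1.571   -0.   ]
```

{"api": "step_arm", "payload": {"moves": [{"x": 0,"y": 0,"z": 2,"rx": 0,"ry": 0,"rz": 0,"claw": 1},{"x": 0,"y": 0,"z": 2,"rx": 0,"ry": 0,"rz": 0,"claw": -1},{"x": 0,"y": 0,"z": 2,"rx": 0,"ry": 0,"rz": 0,"claw": -1},{"x": 0,"y": 0,"z": 2,"rx": 0,"ry": 0,"rz": 0,"claw": -1},{"x": 0,"y": 0,"z": 4,"rx": 0,"ry": 0,"rz": 0,"claw": -1},{"x": -16,"y": 0,"z": 20,"rx": 0,"ry": -0.131,"rz": 0,"claw": -1},{"x": -33,"y": 0,"z": 34,"rx": 0,"ry": -0.262,"rz": 0,"claw": -1},{"x": -52,"y": 0,"z": 46,"rx": 0,"ry": -0.393,"rz": 0,"claw": -1},{"x": -72,"y": 0,"z": 55,"rx": 0,"ry": -0.524,"rz": 0,"claw": -1},{"x": -93,"y": 0,"z": 61,"rx": 0,"ry": -0.654,"rz": 0,"claw": -1},{"x": -115,"y": 0,"z": 64,"rx": 0,"ry": -0.785,"rz": 0,"claw": -1},{"x": -137,"y": 0,"z": 65,"rx": 0,"ry": -0.916,"rz": 0,"claw": -1},{"x": -158,"y": 0,"z": 62,"rx": 0,"ry": -1.047,"rz": 0,"claw": -1},{"x": -180,"y": 0,"z": 56,"rx": 0,"ry": -1.178,"rz": 0,"claw": -1},{"x": -200,"y": 0,"z": 47,"rx": 0,"ry": -1.309,"rz": 0,"claw": -1},{"x": -219,"y": 0,"z": 36,"rx": 0,"ry": -1.44,"rz": 0,"claw": -1},{"x": -237,"y": 0,"z": 21,"rx": 0,"ry": -1.571,"rz": 0,"claw": -1},{"x": -237,"y": 0,"z": 21,"rx": 0,"ry": -1.571,"rz": 0,"claw": -1}]}}

```text
t: 31.65
tool_pos: [0.4076, -0.279, 0.1448]
tcp_rot: [2.951, -0.001, 1.075]
force: [0.8, 0.8, -0.4]
width: 0.0855
```

```bash
python3 grip.py; python3 look.py w12.png >/dev/null
```

```text
grip [ 0.5073 -0.2791  0.0261] tilt 40.03 yaw-ish 179.96 F [ 0.8  0.8 -0.4] w 0.0855 t 31.65 q [-0.9   0.01  2.24  0.97  0.66 -0.06]
```

View pics/w12.png

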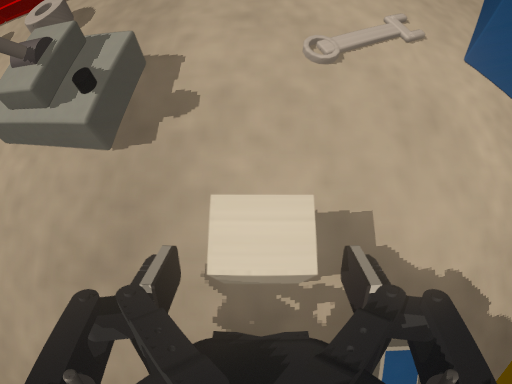

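The can stands on end, with its 44×34 top face at (211,195), (313,195), (317,275) and (208,275).

Run:
```python
from h import *
c=cap('wrist')
p=[onz(c,uv,.056) for uv in((211,195),(313,195),(317,275),(208,275))]
print(np.round(p,4),np.mean(p,0))
```

```text
[[ 0.5337 -0.2583  0.056 ]
 [ 0.5337 -0.302   0.056 ]
 [ 0.4996 -0.302   0.056 ]
 [ 0.4997 -0.2586  0.056 ]] [ 0.51666076 -0.28021364  0.056     ]
```

{"api": "step_arm", "payload": {"moves": [{"x": 0,"y": -0.5,"z": 1,"rx": 0,"ry": 0,"rz": 0,"claw": 1},{"x": 0,"y": -0.5,"z": 1,"rx": 0,"ry": 0,"rz": 0,"claw": 1},{"x": 0,"y": -0.5,"z": 1,"rx": 0,"ry": 0,"rz": 0,"claw": 1},{"x": 0,"y": -0.5,"z": 1,"rx": 0,"ry": 0,"rz": 0,"claw": 1},{"x": 0,"y": -0.5,"z": 1,"rx": 0,"ry": 0,"rz": 0,"claw": 1},{"x": 0,"y": -0.5,"z": 1,"rx": 0,"ry": 0,"rz": 0,"claw": 1}]}}

```text
t: 32.35
tool_pos: [0.41, -0.2804, 0.1478]
tcp_rot: [2.951, 0.002, 1.073]
force: [2.3, 0.2, 6.1]
width: 0.0434
```

```bash
python3 grip.py
python3 - <<'E'
from h import *
base=pose((.508,-.28,.028),0,40)
for i,th in enumerate(np.linspace(40,-50,13)): print(th,delta((.508,-.28,.098+.1*i/12),0,th,base))
for y,z in((-.28,.2),(.2,.2),(.314,.2),(.314,.06)):print(y,z,delta((.548,y,z),0,-50,base))
E
```

```text
grip [ 0.5096 -0.2805  0.029 ] tilt 39.97 yaw-ish 0.05000000000001137 F [2.3 0.2 6.1] w 0.0434 t 32.35 q [-0.9   0.01  2.23  0.96  0.66 -0.05]
40.0 [ 0.  0. 70.  0.  0.  0.]
32.5 [16.     0.    90.     0.     0.131  0.   ]
25.0 [ 34.      0.    108.      0.      0.262   0.   ]
17.5 [ 53.      0.    124.      0.      0.393   0.   ]
10.0 [ 73.      0.    137.      0.      0.524   0.   ]
2.5 [ 93.      0.    148.      0.      0.654   0.   ]
-5.0 [113.      0.    156.      0.      0.785   0.   ]
-12.5 [133.      0.    161.      0.      0.916   0.   ]
-20.0 [153.      0.    164.      0.      1.047   0.   ]
-27.5 [171.      0.    164.      0.      1.178   0.   ]
-35.0 [189.      0.    162.      0.      1.309   0.   ]
-42.5 [204.     0.   157.     0.     1.44   0.  ]
-50.0 [218.      0.    151.      0.      1.571   0.   ]
-0.28 0.2 [258.      0.    153.      0.      1.571   0.   ]
0.2 0.2 [258.    480.    153.      0.      1.571   0.   ]
0.314 0.2 [258.    594.    153.      0.      1.571   0.   ]
0.314 0.06 [258.    594.     13.      0.      1.571   0.   ]
```

{"api": "step_arm", "payload": {"moves": [{"x": 0,"y": 0,"z": 35,"rx": 0,"ry": 0,"rz": 0,"claw": 1},{"x": 0,"y": 0,"z": 70,"rx": 0,"ry": 0,"rz": 0,"claw": 1},{"x": 16,"y": 0,"z": 90,"rx": 0,"ry": 0.131,"rz": 0,"claw": 1},{"x": 34,"y": 0,"z": 108,"rx": 0,"ry": 0.262,"rz": 0,"claw": 1},{"x": 53,"y": 0,"z": 124,"rx": 0,"ry": 0.393,"rz": 0,"claw": 1},{"x": 73,"y": 0,"z": 137,"rx": 0,"ry": 0.524,"rz": 0,"claw": 1},{"x": 93,"y": 0,"z": 148,"rx": 0,"ry": 0.654,"rz": 0,"claw": 1},{"x": 113,"y": 0,"z": 160,"rx": 0,"ry": 0.785,"rz": 0,"claw": 1},{"x": 133,"y": 0,"z": 170,"rx": 0,"ry": 0.916,"rz": 0,"claw": 1},{"x": 153,"y": 0,"z": 180,"rx": 0,"ry": 1.047,"rz": 0,"claw": 1},{"x": 171,"y": 0,"z": 190,"rx": 0,"ry": 1.178,"rz": 0,"claw": 1},{"x": 195,"y": 0,"z": 193,"rx": 0,"ry": 1.309,"rz": 0,"claw": 1},{"x": 225,"y": 0,"z": 193,"rx": 0,"ry": 1.44,"rz": 0,"claw": 1},{"x": 258,"y": 0,"z": 193,"rx": 0,"ry": 1.571,"rz": 0,"claw": 1},{"x": 258,"y": 0,"z": 193,"rx": 0,"ry": 1.571,"rz": 0,"claw": 1},{"x": 258,"y": 0,"z": 193,"rx": 0,"ry": 1.571,"rz": 0,"claw": 1}]}}

```text
t: 33.95
tool_pos: [0.6681, -0.2792, 0.3347]
tcp_rot: [-2.841, -0.004, 1.339]
force: [-0.1, -0.2, -1.4]
width: 0.0433
```

{"api": "step_arm", "payload": {"moves": [{"x": 0,"y": 45,"z": 0,"rx": 0,"ry": 0,"rz": 0,"claw": 1},{"x": 0,"y": 90,"z": 0,"rx": 0,"ry": 0,"rz": 0,"claw": 1},{"x": 0,"y": 135,"z": 0,"rx": 0,"ry": 0,"rz": 0,"claw": 1},{"x": 0,"y": 180,"z": 0,"rx": 0,"ry": 0,"rz": 0,"claw": 1},{"x": 0,"y": 225,"z": 0,"rx": 0,"ry": 0,"rz": 0,"claw": 1},{"x": 0,"y": 270,"z": 0,"rx": 0,"ry": 0,"rz": 0,"claw": 1},{"x": 0,"y": 315,"z": 0,"rx": 0,"ry": 0,"rz": 0,"claw": 1},{"x": 0,"y": 360,"z": 0,"rx": 0,"ry": 0,"rz": 0,"claw": 1},{"x": 0,"y": 405,"z": 0,"rx": 0,"ry": 0,"rz": 0,"claw": 1},{"x": 0,"y": 450,"z": 0,"rx": 0,"ry": 0,"rz": 0,"claw": 1},{"x": 0,"y": 495,"z": 0,"rx": 0,"ry": 0,"rz": 0,"claw": 1},{"x": 0,"y": 540,"z": -20,"rx": 0,"ry": 0,"rz": 0,"claw": 1},{"x": 0,"y": 580,"z": -50,"rx": 0,"ry": 0,"rz": 0,"claw": 1},{"x": 1,"y": 595,"z": -90,"rx": 0,"ry": 0,"rz": 0,"claw": 1},{"x": 1,"y": 595,"z": -130,"rx": 0,"ry": 0,"rz": 0,"claw": 1},{"x": 1,"y": 595,"z": -170,"rx": 0,"ry": 0,"rz": 0,"claw": 1},{"x": 1,"y": 595,"z": -180,"rx": 0,"ry": 0,"rz": 0,"claw": 1},{"x": 1,"y": 595,"z": -180,"rx": 0,"ry": 0,"rz": 0,"claw": 1},{"x": 1,"y": 595,"z": -180,"rx": 0,"ry": 0,"rz": 0,"claw": 1}]}}

```text
t: 35.85
tool_pos: [0.6689, 0.3149, 0.1629]
tcp_rot: [-2.846, -0.001, 1.326]
force: [0.5, -0.2, -0.3]
width: 0.044
```

```bash
python3 grip.py;python3 look.py w13.png|grep gold
python3 - <<'E'
from h import *
c=cap('scene');u,v=proj(c,(.549,.314,.06)).astype(int)
f=cv2.resize(c['frame'][v-40:v+40,u-40:u+40],(384,384),interpolation=2);cv2.imwrite('pics/w13c.png',cv2.resize(np.hstack([cv2.imread('pics/w13.png'),f]),(800,343)))
E
```

```text
grip [0.5503 0.3151 0.0632] tilt -49.96 yaw-ish 179.98 F [ 0.5 -0.2 -0.3] w 0.044 t 35.85 q [0.31 1.19 0.58 0.29 2.2  1.95]
gold [436.8 161.5] [ 383  130  120   72 3452] [0.5628 0.2111 0.01  ]
gold [259.9 155. ] [ 199  132  123   62 4675] [0.5652 0.3144 0.01  ]
gold [504.7 187.1] [497 179  15  14 115] [0.5247 0.1121 0.01  ]
gold [408.8 228.7] [384 213  54  30 820] [0.3991 0.1468 0.01  ]
```

{"api": "step_arm", "payload": {"moves": [{"x": -1,"y": -0.5,"z": -10,"rx": 0,"ry": 0,"rz": 0,"claw": 1},{"x": -1,"y": -0.5,"z": -18,"rx": 0,"ry": 0,"rz": 0,"claw": 1},{"x": -1,"y": -0.5,"z": -23,"rx": 0,"ry": 0,"rz": 0,"claw": 1},{"x": -1,"y": -0.5,"z": -26,"rx": 0,"ry": 0,"rz": 0,"claw": 1},{"x": -1,"y": -0.5,"z": -26,"rx": 0,"ry": 0,"rz": 0,"claw": 1},{"x": -1,"y": -0.5,"z": -26,"rx": 0,"ry": 0,"rz": 0,"claw": 1}]}}

```text
t: 36.55
tool_pos: [0.667, 0.3145, 0.135]
tcp_rot: [2.844, 0.002, -1.334]
force: [-4.0, -1.8, 10.4]
width: 0.0434
```

```bash
python3 grip.py
```

```text
grip [0.5478 0.3144 0.0359] tilt -50.26 yaw-ish 0.06999999999999318 F [-4.  -1.8 10.4] w 0.0434 t 36.55 q [0.31 1.22 0.58 0.29 2.17 1.94]
```

{"api": "step_arm", "payload": {"moves": [{"x": 0,"y": 0,"z": 1,"rx": 0,"ry": 0,"rz": 0,"claw": 1},{"x": 0,"y": 0,"z": 1,"rx": 0,"ry": 0,"rz": 0,"claw": -1},{"x": 0,"y": 0,"z": 1,"rx": 0,"ry": 0,"rz": 0,"claw": -1},{"x": 0,"y": 0,"z": 1,"rx": 0,"ry": 0,"rz": 0,"claw": -1},{"x": 0,"y": 0,"z": 1,"rx": 0,"ry": 0,"rz": 0,"claw": -1},{"x": 8,"y": 0,"z": 10,"rx": 0,"ry": 0,"rz": 0,"claw": -1},{"x": 20,"y": 0,"z": 35,"rx": 0,"ry": 0,"rz": 0,"claw": -1},{"x": 20,"y": 0,"z": 80,"rx": 0,"ry": -0.1,"rz": 0,"claw": -1},{"x": 10,"y": 0,"z": 125,"rx": 0,"ry": -0.23,"rz": 0,"claw": -1},{"x": -20,"y": -10,"z": 160,"rx": 0,"ry": -0.36,"rz": 0,"claw": -1},{"x": -60,"y": -20,"z": 185,"rx": 0,"ry": -0.49,"rz": 0,"claw": -1},{"x": -100,"y": -35,"z": 210,"rx": 0,"ry": -0.62,"rz": 0,"claw": -1},{"x": -145,"y": -50,"z": 235,"rx": 0,"ry": -0.75,"rz": 0,"claw": -1},{"x": -190,"y": -60,"z": 254,"rx": 0,"ry": -0.873,"rz": 0,"claw": -1},{"x": -228,"y": -64,"z": 254,"rx": 0,"ry": -0.873,"rz": 0,"claw": -1},{"x": -228,"y": -64,"z": 254,"rx": 0,"ry": -0.873,"rz": 0,"claw": -1},{"x": -228,"y": -64,"z": 254,"rx": 0,"ry": -0.873,"rz": 0,"claw": -1}]}}

```text
t: 38.25
tool_pos: [0.4357, 0.2503, 0.3894]
tcp_rot: [-3.14, -0.004, 0.001]
force: [0.7, 0.5, -0.9]
width: 0.0855
```

```bash
python3 grip.py
cat > lids.py <<'E'
from chk import *
import sys
c=cap('wrist','lids%s.png'%sys.argv[1])
frames(c)
for y in(.0846,.2,.3143):
    for th in(130,165):
        try:print('lid',y,th,lid(c,(.548,y),th=th,R=32))
        except Exception as e:print(y,e)
E
python3 lids.py 1
```

```text
grip [0.4357 0.2504 0.2344] tilt -0.03 yaw-ish 0.12999999999999545 F [ 0.7  0.5 -0.9] w 0.0855 t 38.25 q [ 0.42 -0.13  1.78  0.    1.49  1.99]
frame (array([549.1,  85.2]), 68.8, 57.8, -0.4)
frame (array([549.2, 314.4]), 68.5, 56.4, -0.2)
frame (array([549. , 199.2]), 69.3, 56.7, 0.3)
lid 0.0846 130 (array([549.5,  91.1]), 57.5, 56.3, -89.8)
lid 0.0846 165 (array([549.5,  91.1]), 57.5, 56.3, -89.8)
lid 0.2 130 (array([556.2, 203.1]), 8.9, 7.4, 0.5)
lid 0.2 165 (array([556.2, 203.1]), 8.9, 7.4, 0.5)
lid 0.3143 130 (array([547.6, 312.3]), 55.4, 46.7, -0.5)
lid 0.3143 165 (array([547.6, 314.3]), 55.4, 42.3, -0.3)
```

{"api": "step_arm", "payload": {"moves": [{"x": 1,"y": -45,"z": 0,"rx": 0,"ry": 0,"rz": 0,"claw": -1},{"x": 2,"y": -90,"z": 0,"rx": 0,"ry": 0,"rz": 0,"claw": -1},{"x": 3,"y": -135,"z": 0,"rx": 0,"ry": 0,"rz": 0,"claw": -1},{"x": 4,"y": -180,"z": 0,"rx": 0,"ry": 0,"rz": 0,"claw": -1},{"x": 5,"y": -225,"z": 0,"rx": 0,"ry": 0,"rz": 0,"claw": -1},{"x": 6,"y": -270,"z": 0,"rx": 0,"ry": 0,"rz": 0,"claw": -1},{"x": 7,"y": -315,"z": 0,"rx": 0,"ry": 0,"rz": 0,"claw": -1},{"x": 8,"y": -360,"z": 0,"rx": 0,"ry": 0,"rz": 0,"claw": -1},{"x": 9,"y": -405,"z": 0,"rx": 0,"ry": 0,"rz": 0,"claw": -1},{"x": 10,"y": -450,"z": 0,"rx": 0,"ry": 0,"rz": 0,"claw": -1},{"x": 11,"y": -495,"z": 0,"rx": 0,"ry": 0,"rz": 0,"claw": -1},{"x": 12,"y": -535,"z": -5,"rx": 0,"ry": 0,"rz": 0,"claw": -1},{"x": 12,"y": -550,"z": -7,"rx": 0,"ry": 0,"rz": 0,"claw": -1},{"x": 12,"y": -550,"z": -7,"rx": 0,"ry": 0,"rz": 0,"claw": -1},{"x": 12,"y": -550,"z": -7,"rx": 0,"ry": 0,"rz": 0,"claw": -1}]}}

```text
t: 39.8
tool_pos: [0.4514, -0.2994, 0.3801]
tcp_rot: [-3.14, -0.0, 0.004]
force: [-0.3, -0.4, -0.4]
width: 0.0859
```

```bash
python3 cans.py; python3 grip.py
```

```text
[ 0.4514 -0.2994  0.3801] 39.8
[ 0.432 -0.358] 140 (array([ 433.9, -356.7]), 56.8, 45.3, -6.7)
[ 0.432 -0.358] 150 (array([ 434.1, -356.7]), 56.2, 44.0, -6.4)
[ 0.432 -0.358] 155 (array([ 434.1, -356.8]), 56.1, 43.8, -6.3)
[ 0.432 -0.358] 160 (array([ 459.8, -352.8]), 40.7, 17.3, -67.9)
grip [ 0.4511 -0.2986  0.2254] tilt -0.14 yaw-ish 0.06999999999999318 F [-0.7  0.5 -0.4] w 0.0855 t 39.85 q [-0.68 -0.01  1.68 -0.    1.48  0.89]
```

Run:
```python
from chk import *
c=cap('wrist')
q=max(cv2.findContours(mask(c['frame'],'gold'),0,1)[0],key=cv2.contourArea)
a=cv2.approxPolyDP(q,4,True)[:,0].astype(float);print(a.tolist())
for p in a:print(p,onz(c,p,.035).round(3),onz(c,p,0.).round(3))
print([onz(c,p,.034).round(3) for p in ((0,0),)])
```

```text
[[420.0, 170.0], [421.0, 178.0], [415.0, 170.0], [406.0, 171.0], [359.0, 202.0], [404.0, 289.0], [448.0, 262.0], [446.0, 231.0], [440.0, 225.0], [445.0, 218.0], [437.0, 198.0], [439.0, 207.0], [432.0, 206.0], [433.0, 188.0], [424.0, 191.0], [430.0, 186.0], [421.0, 184.0], [425.0, 171.0]]
[420. 170.] [ 0.453 -0.493  0.035] [ 0.444 -0.515  0.   ]
[421. 178.] [ 0.443 -0.496  0.035] [ 0.433 -0.518  0.   ]
[415. 170.] [ 0.453 -0.486  0.035] [ 0.444 -0.506  0.   ]
[406. 171.] [ 0.451 -0.473  0.035] [ 0.442 -0.492  0.   ]
[359. 202.] [ 0.412 -0.416  0.035] [ 0.399 -0.429  0.   ]
[404. 289.] [ 0.276 -0.509  0.035] [ 0.247 -0.532  0.   ]
[448. 262.] [ 0.316 -0.576  0.035] [ 0.292 -0.606  0.   ]
[446. 231.] [ 0.368 -0.555  0.035] [ 0.35  -0.584 -0.   ]
[440. 225.] [ 0.378 -0.542  0.035] [ 0.361 -0.569  0.   ]
[445. 218.] [ 0.388 -0.548  0.035] [ 0.372 -0.575  0.   ]
[437. 198.] [ 0.417 -0.527  0.035] [ 0.404 -0.552  0.   ]
[439. 207.] [ 0.404 -0.533  0.035] [ 0.39  -0.559  0.   ]
[432. 206.] [ 0.406 -0.521  0.035] [ 0.392 -0.546  0.   ]
[433. 188.] [ 0.43  -0.517  0.035] [ 0.419 -0.542  0.   ]
[424. 191.] [ 0.426 -0.504  0.035] [ 0.414 -0.527  0.   ]
[430. 186.] [ 0.433 -0.512  0.035] [ 0.422 -0.536 -0.   ]
[421. 184.] [ 0.435 -0.498  0.035] [ 0.425 -0.52   0.   ]
[425. 171.] [ 0.452 -0.501  0.035] [ 0.443 -0.523  0.   ]
[array([0.711, 0.072, 0.034])]
```

The meter's nearest corner is at (0.412,-0.416), close to where the open outer finger would go, so I'll descend with the jaws only partly open.

{"api": "step_arm", "payload": {"moves": [{"x": -16.5,"y": -30,"z": 0,"rx": 0,"ry": 0,"rz": -0.06,"claw": -0.5},{"x": -16.5,"y": -57.5,"z": -30,"rx": 0,"ry": 0,"rz": -0.112,"claw": -0.5},{"x": -16.5,"y": -57.5,"z": -70,"rx": 0,"ry": 0,"rz": -0.112,"claw": -0.5},{"x": -16.5,"y": -57.5,"z": -110,"rx": 0,"ry": 0,"rz": -0.112,"claw": -0.5},{"x": -16.5,"y": -57.5,"z": -130,"rx": 0,"ry": 0,"rz": -0.112,"claw": -0.5},{"x": -16.5,"y": -57.5,"z": -130,"rx": 0,"ry": 0,"rz": -0.112,"claw": -0.5},{"x": -16.5,"y": -57.5,"z": -130,"rx": 0,"ry": 0,"rz": -0.112,"claw": -0.5}]}}

```text
t: 40.6
tool_pos: [0.4352, -0.3562, 0.2515]
tcp_rot: [3.137, -0.172, -0.003]
force: [-0.1, 0.1, 0.4]
width: 0.0643
```

```bash
python3 grip.py
```

```text
grip [ 0.435  -0.3562  0.0965] tilt -0.1 yaw-ish 173.71 F [-0.1  0.1  0.4] w 0.0643 t 40.6 q [-0.78  0.16  1.75 -0.    1.24  0.9 ]
```

{"api": "step_arm", "payload": {"moves": [{"x": -1,"y": -0.5,"z": -40,"rx": 0,"ry": 0,"rz": 0,"claw": -0.5},{"x": -1,"y": -0.5,"z": -65,"rx": 0,"ry": 0,"rz": 0,"claw": -0.5},{"x": -1,"y": -0.5,"z": -74,"rx": 0,"ry": 0,"rz": 0,"claw": -0.5},{"x": -1,"y": -0.5,"z": -74,"rx": 0,"ry": 0,"rz": 0,"claw": 1},{"x": -1,"y": -0.5,"z": -74,"rx": 0,"ry": 0,"rz": 0,"claw": 1},{"x": -1,"y": -0.5,"z": -74,"rx": 0,"ry": 0,"rz": 0,"claw": 1},{"x": -1,"y": -0.5,"z": -74,"rx": 0,"ry": 0,"rz": 0,"claw": 1},{"x": -1,"y": -0.5,"z": -74,"rx": 0,"ry": 0,"rz": 0,"claw": 1}]}}

```text
t: 41.4
tool_pos: [0.4344, -0.3581, 0.1786]
tcp_rot: [3.135, -0.175, 0.001]
force: [-0.5, 0.9, 7.2]
width: 0.0431
```

```bash
python3 grip.py
```

```text
grip [ 0.4344 -0.3584  0.0236] tilt 0.01 yaw-ish 173.63 F [-0.5  0.9  7.2] w 0.0431 t 41.4 q [-0.78  0.26  1.78 -0.    1.1   0.9 ]
```

{"api": "step_arm", "payload": {"moves": [{"x": 0,"y": 0,"z": 30,"rx": 0,"ry": 0,"rz": 0,"claw": 1},{"x": 0,"y": 0,"z": 60,"rx": 0,"ry": 0,"rz": 0,"claw": 1},{"x": 30,"y": 27,"z": 60,"rx": 0,"ry": 0,"rz": 0.05,"claw": 1},{"x": 60,"y": 54,"z": 60,"rx": 0,"ry": 0,"rz": 0.112,"claw": 1},{"x": 86,"y": 77,"z": 60,"rx": 0,"ry": 0,"rz": 0.112,"claw": 1},{"x": 86,"y": 77,"z": 60,"rx": 0,"ry": 0,"rz": 0.112,"claw": 1},{"x": 86,"y": 77,"z": 30,"rx": 0,"ry": 0,"rz": 0.112,"claw": 1},{"x": 86,"y": 77,"z": 10,"rx": 0,"ry": 0,"rz": 0.112,"claw": 1},{"x": 86,"y": 77,"z": 4,"rx": 0,"ry": 0,"rz": 0.112,"claw": 1},{"x": 86,"y": 77,"z": 1,"rx": 0,"ry": 0,"rz": 0.112,"claw": 1},{"x": 86,"y": 77,"z": 1,"rx": 0,"ry": 0,"rz": 0.112,"claw": 1},{"x": 86,"y": 77,"z": 1,"rx": 0,"ry": 0,"rz": 0.112,"claw": 1}]}}

```text
t: 42.6
tool_pos: [0.5197, -0.281, 0.1786]
tcp_rot: [3.141, 0.001, -0.002]
force: [-0.1, 0.1, -1.6]
width: 0.0433
```

```bash
python3 grip.py
```

```text
grip [ 0.5195 -0.2812  0.0236] tilt -0.06 yaw-ish 0.020000000000010232 F [-0.1  0.1 -1.6] w 0.0433 t 42.6 q [-0.58  0.33  1.7  -0.    1.12  0.99]
```

{"api": "step_arm", "payload": {"moves": [{"x": 0,"y": 0,"z": 0,"rx": 0,"ry": 0,"rz": 0,"claw": -1},{"x": 0,"y": 0,"z": 0,"rx": 0,"ry": 0,"rz": 0,"claw": -1},{"x": 0,"y": 0,"z": 3,"rx": 0,"ry": 0,"rz": 0,"claw": -1},{"x": -22,"y": 0,"z": 2,"rx": 0,"ry": -0.14,"rz": 0,"claw": -1},{"x": -43,"y": 0,"z": -2,"rx": 0,"ry": -0.279,"rz": 0,"claw": -1},{"x": -63,"y": 0,"z": -9,"rx": 0,"ry": -0.419,"rz": 0,"claw": -1},{"x": -82,"y": 0,"z": -20,"rx": 0,"ry": -0.559,"rz": 0,"claw": -1},{"x": -100,"y": 0,"z": -32,"rx": 0,"ry": -0.698,"rz": 0,"claw": -1},{"x": -100,"y": 0,"z": -32,"rx": 0,"ry": -0.698,"rz": 0,"claw": -1},{"x": -100,"y": 0,"z": -32,"rx": 0,"ry": -0.698,"rz": 0,"claw": 1},{"x": -100,"y": 0,"z": -32,"rx": 0,"ry": -0.698,"rz": 0,"claw": 1},{"x": -100,"y": 0,"z": -32,"rx": 0,"ry": -0.698,"rz": 0,"claw": 1},{"x": -100,"y": 0,"z": -32,"rx": 0,"ry": -0.698,"rz": 0,"claw": 1},{"x": -100,"y": 0,"z": -32,"rx": 0,"ry": -0.698,"rz": 0,"claw": 1},{"x": -100,"y": 0,"z": -32,"rx": 0,"ry": -0.698,"rz": 0,"claw": 1}]}}

```text
t: 44.1
tool_pos: [0.4206, -0.2809, 0.1468]
tcp_rot: [2.951, 0.003, 1.073]
force: [1.9, -0.5, 4.4]
width: 0.0432
```

```bash
python3 grip.py
```

```text
grip [ 0.5201 -0.281   0.028 ] tilt 39.95 yaw-ish 0.060000000000002274 F [ 1.9 -0.5  4.4] w 0.0432 t 44.1 q [-0.88  0.03  2.21  0.96  0.65 -0.04]
```

Same rows as before: lift and rotate.

{"api": "step_arm", "payload": {"moves": [{"x": 0,"y": 0,"z": 36,"rx": 0,"ry": 0,"rz": 0,"claw": 1},{"x": 0,"y": 0,"z": 72,"rx": 0,"ry": 0,"rz": 0,"claw": 1},{"x": 17,"y": 0,"z": 84,"rx": 0,"ry": 0.131,"rz": 0,"claw": 1},{"x": 36,"y": 0,"z": 94,"rx": 0,"ry": 0.262,"rz": 0,"claw": 1},{"x": 55,"y": 0,"z": 101,"rx": 0,"ry": 0.393,"rz": 0,"claw": 1},{"x": 76,"y": 0,"z": 106,"rx": 0,"ry": 0.524,"rz": 0,"claw": 1},{"x": 97,"y": 0,"z": 108,"rx": 0,"ry": 0.654,"rz": 0,"claw": 1},{"x": 118,"y": 0,"z": 108,"rx": 0,"ry": 0.785,"rz": 0,"claw": 1},{"x": 138,"y": 0,"z": 105,"rx": 0,"ry": 0.916,"rz": 0,"claw": 1},{"x": 159,"y": 0,"z": 99,"rx": 0,"ry": 1.047,"rz": 0,"claw": 1},{"x": 178,"y": 0,"z": 91,"rx": 0,"ry": 1.178,"rz": 0,"claw": 1},{"x": 196,"y": 0,"z": 80,"rx": 0,"ry": 1.309,"rz": 0,"claw": 1},{"x": 213,"y": 0,"z": 68,"rx": 0,"ry": 1.44,"rz": 0,"claw": 1},{"x": 227,"y": 0,"z": 53,"rx": 0,"ry": 1.571,"rz": 0,"claw": 1},{"x": 227,"y": 0,"z": 30,"rx": 0,"ry": 1.571,"rz": 0,"claw": 1},{"x": 227,"y": 0,"z": 0,"rx": 0,"ry": 1.571,"rz": 0,"claw": 1},{"x": 227,"y": 0,"z": -10,"rx": 0,"ry": 1.571,"rz": 0,"claw": 1},{"x": 227,"y": 0,"z": -16,"rx": 0,"ry": 1.571,"rz": 0,"claw": 1},{"x": 227,"y": 0,"z": -18,"rx": 0,"ry": 1.571,"rz": 0,"claw": 1},{"x": 227,"y": 0,"z": -18,"rx": 0,"ry": 1.571,"rz": 0,"claw": 1}]}}

```text
t: 46.1
tool_pos: [0.647, -0.2808, 0.1297]
tcp_rot: [2.847, -0.0, -1.327]
force: [-0.2, 0.3, -1.2]
width: 0.0434
```

```bash
python3 grip.py
```

```text
grip [ 0.5283 -0.2809  0.03  ] tilt -49.98 yaw-ish 0.009999999999990905 F [-0.2  0.3 -1.2] w 0.0434 t 46.1 q [-0.4   1.12  0.76 -0.35  2.07  1.13]
```

{"api": "step_arm", "payload": {"moves": [{"x": 0,"y": 0,"z": -1,"rx": 0,"ry": 0,"rz": 0,"claw": 1},{"x": 0,"y": 0,"z": -2,"rx": 0,"ry": 0,"rz": 0,"claw": 1},{"x": 0,"y": 0,"z": -2,"rx": 0,"ry": 0,"rz": 0,"claw": 1}]}}

```text
t: 46.4
tool_pos: [0.6473, -0.2807, 0.128]
tcp_rot: [2.846, -0.0, -1.328]
force: [2.5, -0.4, 4.8]
width: 0.043
```

{"api": "step_arm", "payload": {"moves": [{"x": 0,"y": 0,"z": 1,"rx": 0,"ry": 0,"rz": 0,"claw": 1},{"x": 0,"y": 0,"z": 1,"rx": 0,"ry": 0,"rz": 0,"claw": -1},{"x": 0,"y": 0,"z": 1,"rx": 0,"ry": 0,"rz": 0,"claw": -1},{"x": 0,"y": 0,"z": 1,"rx": 0,"ry": 0,"rz": 0,"claw": -1},{"x": 0,"y": 0,"z": 4,"rx": 0,"ry": 0,"rz": 0,"claw": -1},{"x": -16,"y": 0,"z": 20,"rx": 0,"ry": -0.131,"rz": 0,"claw": -1},{"x": -33,"y": 0,"z": 34,"rx": 0,"ry": -0.262,"rz": 0,"claw": -1},{"x": -52,"y": 0,"z": 46,"rx": 0,"ry": -0.393,"rz": 0,"claw": -1},{"x": -72,"y": 0,"z": 55,"rx": 0,"ry": -0.524,"rz": 0,"claw": -1},{"x": -93,"y": 0,"z": 61,"rx": 0,"ry": -0.654,"rz": 0,"claw": -1},{"x": -115,"y": 0,"z": 64,"rx": 0,"ry": -0.785,"rz": 0,"claw": -1},{"x": -137,"y": 0,"z": 65,"rx": 0,"ry": -0.916,"rz": 0,"claw": -1},{"x": -158,"y": 0,"z": 62,"rx": 0,"ry": -1.047,"rz": 0,"claw": -1},{"x": -180,"y": 0,"z": 56,"rx": 0,"ry": -1.178,"rz": 0,"claw": -1},{"x": -200,"y": 0,"z": 47,"rx": 0,"ry": -1.309,"rz": 0,"claw": -1},{"x": -219,"y": 0,"z": 36,"rx": 0,"ry": -1.44,"rz": 0,"claw": -1},{"x": -237,"y": 0,"z": 20,"rx": 0,"ry": -1.571,"rz": 0,"claw": -1},{"x": -237,"y": 0,"z": 20,"rx": 0,"ry": -1.571,"rz": 0,"claw": -1},{"x": -237,"y": 0,"z": 20,"rx": 0,"ry": -1.571,"rz": 0,"claw": -1}]}}

```text
t: 48.3
tool_pos: [0.4079, -0.2798, 0.1442]
tcp_rot: [-2.952, 0.003, -1.069]
force: [-0.4, 0.7, -0.1]
width: 0.0853
```

```bash
python3 grip.py
python3 - <<'E'
from chk import *
c=cap('wrist','w14.png')
for f in('pics/w12.png','pics/w14.png'):
    c['frame']=cv2.imread(f)
    for th in(170,190):print(f,th,lid(c,(.5167,-.28),z=.056,th=th,R=70))
E
```

```text
grip [ 0.5071 -0.2796  0.0251] tilt 39.82 yaw-ish 179.93 F [-0.4  0.7 -0.1] w 0.0853 t 48.3 q [-0.9   0.01  2.24  0.97  0.66 -0.05]
pics/w12.png 170 (array([ 517.9, -281.1]), 44.5, 34.2, 90.0)
pics/w12.png 190 (array([ 517.7, -281. ]), 43.9, 33.6, 90.0)
pics/w14.png 170 (array([ 518.1, -281.3]), 44.8, 34.6, 90.0)
pics/w14.png 190 (array([ 518. , -281.4]), 44.4, 33.9, 90.0)
```

{"api": "step_arm", "payload": {"moves": [{"x": 1,"y": -1,"z": 2.5,"rx": 0,"ry": 0,"rz": 0,"claw": -1},{"x": 1,"y": -1,"z": 2.5,"rx": 0,"ry": 0,"rz": 0,"claw": 1},{"x": 1,"y": -1,"z": 2.5,"rx": 0,"ry": 0,"rz": 0,"claw": 1},{"x": 1,"y": -1,"z": 2.5,"rx": 0,"ry": 0,"rz": 0,"claw": 1},{"x": 1,"y": -1,"z": 2.5,"rx": 0,"ry": 0,"rz": 0,"claw": 1},{"x": 1,"y": -1,"z": 2.5,"rx": 0,"ry": 0,"rz": 0,"claw": 1},{"x": 1,"y": -1,"z": 2.5,"rx": 0,"ry": 0,"rz": 0,"claw": 1}]}}

```text
t: 49.05
tool_pos: [0.4111, -0.2816, 0.1488]
tcp_rot: [2.952, 0.002, 1.073]
force: [2.6, 1.0, 6.0]
width: 0.0435
```

```bash
python3 grip.py
```

```text
grip [ 0.5106 -0.2816  0.0299] tilt 39.93 yaw-ish 0.03999999999999204 F [2.6 1.  6. ] w 0.0435 t 49.05 q [-0.9   0.01  2.23  0.96  0.66 -0.04]
```

{"api": "step_arm", "payload": {"moves": [{"x": 0,"y": 0,"z": 35,"rx": 0,"ry": 0,"rz": 0,"claw": 1},{"x": 0,"y": 0,"z": 70,"rx": 0,"ry": 0,"rz": 0,"claw": 1},{"x": 16,"y": 0,"z": 90,"rx": 0,"ry": 0.131,"rz": 0,"claw": 1},{"x": 34,"y": 0,"z": 108,"rx": 0,"ry": 0.262,"rz": 0,"claw": 1},{"x": 53,"y": 0,"z": 124,"rx": 0,"ry": 0.393,"rz": 0,"claw": 1},{"x": 73,"y": 0,"z": 137,"rx": 0,"ry": 0.524,"rz": 0,"claw": 1},{"x": 93,"y": 0,"z": 148,"rx": 0,"ry": 0.654,"rz": 0,"claw": 1},{"x": 113,"y": 0,"z": 160,"rx": 0,"ry": 0.785,"rz": 0,"claw": 1},{"x": 133,"y": 0,"z": 170,"rx": 0,"ry": 0.916,"rz": 0,"claw": 1},{"x": 153,"y": 0,"z": 180,"rx": 0,"ry": 1.047,"rz": 0,"claw": 1},{"x": 171,"y": 0,"z": 190,"rx": 0,"ry": 1.178,"rz": 0,"claw": 1},{"x": 195,"y": 0,"z": 193,"rx": 0,"ry": 1.309,"rz": 0,"claw": 1},{"x": 225,"y": 0,"z": 193,"rx": 0,"ry": 1.44,"rz": 0,"claw": 1},{"x": 258,"y": 0,"z": 193,"rx": 0,"ry": 1.571,"rz": 0,"claw": 1},{"x": 258,"y": 0,"z": 193,"rx": 0,"ry": 1.571,"rz": 0,"claw": 1},{"x": 258,"y": 0,"z": 193,"rx": 0,"ry": 1.571,"rz": 0,"claw": 1}]}}

```text
t: 50.65
tool_pos: [0.6695, -0.2809, 0.336]
tcp_rot: [-2.84, -0.004, 1.339]
force: [0.0, 0.1, -1.4]
width: 0.0432
```

{"api": "step_arm", "payload": {"moves": [{"x": 0,"y": 45,"z": 0,"rx": 0,"ry": 0,"rz": 0,"claw": 1},{"x": 0,"y": 90,"z": 0,"rx": 0,"ry": 0,"rz": 0,"claw": 1},{"x": 0,"y": 135,"z": 0,"rx": 0,"ry": 0,"rz": 0,"claw": 1},{"x": 0,"y": 180,"z": 0,"rx": 0,"ry": 0,"rz": 0,"claw": 1},{"x": 0,"y": 225,"z": 0,"rx": 0,"ry": 0,"rz": 0,"claw": 1},{"x": 0,"y": 270,"z": 0,"rx": 0,"ry": 0,"rz": 0,"claw": 1},{"x": 0,"y": 315,"z": 0,"rx": 0,"ry": 0,"rz": 0,"claw": 1},{"x": 0,"y": 360,"z": 0,"rx": 0,"ry": 0,"rz": 0,"claw": 1},{"x": 0,"y": 405,"z": 0,"rx": 0,"ry": 0,"rz": 0,"claw": 1},{"x": 0,"y": 450,"z": -10,"rx": 0,"ry": 0,"rz": 0,"claw": 1},{"x": 0,"y": 475,"z": -40,"rx": 0,"ry": 0,"rz": 0,"claw": 1},{"x": 0,"y": 481,"z": -80,"rx": 0,"ry": 0,"rz": 0,"claw": 1},{"x": 0,"y": 481,"z": -100,"rx": 0,"ry": 0,"rz": 0,"claw": 1},{"x": 0,"y": 481,"z": -100,"rx": 0,"ry": 0,"rz": 0,"claw": 1},{"x": 0,"y": 481,"z": -100,"rx": 0,"ry": 0,"rz": 0,"claw": 1}]}}

```text
t: 52.15
tool_pos: [0.6688, 0.1983, 0.2425]
tcp_rot: [-2.845, 0.001, 1.33]
force: [0.7, 0.8, 0.2]
width: 0.0431
```

```bash
python3 grip.py
python3 - <<'E'
from chk import *
c=cap('wrist','w15.png'); b=cap('top')
frames(c)
# flux position check (white-ish jar) and lids of placed cans from top
for y in(.0846,.3143):
    for th in(150,180):print(y,lid(b,(.548,y),th=th,R=16))
E
```

```text
grip [0.5499 0.1985 0.1431] tilt -50.13 yaw-ish 179.93 F [0.7 0.8 0.2] w 0.0431 t 52.15 q [0.18 0.97 0.78 0.18 2.25 1.8 ]
frame (array([548.6,  84.8]), 72.5, 58.6, -0.7)
frame (array([549.1, 314.5]), 71.4, 59.0, 0.1)
frame (array([549.1, 199.4]), 71.7, 57.3, -0.1)
0.0846 (array([544.1,  75.3]), 48.5, 26.0, -34.8)
0.0846 (array([547.2,  80.7]), 40.7, 24.4, -1.1)Traceback (most recent call last):
  File "<stdin>", line 6, in <module>
  File "chk.py", line 7, in lid
    n,l,st,_=cv2.connectedComponentsWithStats(m);i=1+np.argmax(st[1:,4])
                                                     ~~~~~~~~~^^^^^^^^^^
    return _wrapfunc(a, 'argmax', axis=axis, out=out, **kwds)
    return bound(*args, **kwds)
ValueError: attempt to get argmax of an empty sequence
```

View pics/w15.png

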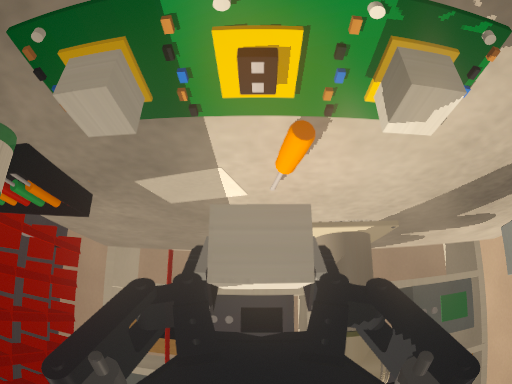

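The can is held over the middle frame, whose gold is at (212,26)–(303,98). Both placed cans sit on their frames at either side.

{"api": "step_arm", "payload": {"moves": [{"x": 1,"y": 1,"z": -40,"rx": 0,"ry": 0,"rz": 0,"claw": 1},{"x": 1,"y": 1,"z": -75,"rx": 0,"ry": 0,"rz": 0,"claw": 1},{"x": 1,"y": 1,"z": -90,"rx": 0,"ry": 0,"rz": 0,"claw": 1},{"x": 1,"y": 1,"z": -98,"rx": 0,"ry": 0,"rz": 0,"claw": 1},{"x": 1,"y": 1,"z": -103,"rx": 0,"ry": 0,"rz": 0,"claw": 1},{"x": 1,"y": 1,"z": -106,"rx": 0,"ry": 0,"rz": 0,"claw": 1},{"x": 1,"y": 1,"z": -106,"rx": 0,"ry": 0,"rz": 0,"claw": 1},{"x": 1,"y": 1,"z": -106,"rx": 0,"ry": 0,"rz": 0,"claw": 1}]}}

```text
t: 53.05
tool_pos: [0.6701, 0.2007, 0.1366]
tcp_rot: [-2.846, -0.001, 1.328]
force: [0.1, -0.5, -0.7]
width: 0.0432
```

```bash
python3 grip.py
```

```text
grip [0.5513 0.2007 0.037 ] tilt -50.03 yaw-ish 0.030000000000001137 F [ 0.1 -0.5 -0.7] w 0.0432 t 53.05 q [0.18 1.11 0.77 0.16 2.13 1.77]
```

{"api": "step_arm", "payload": {"moves": [{"x": -1,"y": -1,"z": -1,"rx": 0,"ry": 0,"rz": 0,"claw": 1},{"x": -1,"y": -1,"z": -2,"rx": 0,"ry": 0,"rz": 0,"claw": 1},{"x": -1,"y": -1,"z": -2,"rx": 0,"ry": 0,"rz": 0,"claw": 1},{"x": -1,"y": -1,"z": -2,"rx": 0,"ry": 0,"rz": 0,"claw": 1}]}}

```text
t: 53.45
tool_pos: [0.6689, 0.1995, 0.134]
tcp_rot: [-2.846, -0.001, 1.33]
force: [1.3, -0.4, 4.5]
width: 0.0432
```

```bash
python3 grip.py
```

```text
grip [0.5499 0.1995 0.0346] tilt -50.11 yaw-ish 0.030000000000001137 F [ 1.3 -0.4  4.5] w 0.0432 t 53.45 q [0.18 1.11 0.77 0.16 2.12 1.77]
```

{"api": "step_arm", "payload": {"moves": [{"x": 0,"y": 0,"z": 0,"rx": 0,"ry": 0,"rz": 0,"claw": -1},{"x": 0,"y": 0,"z": 0,"rx": 0,"ry": 0,"rz": 0,"claw": -1},{"x": 0,"y": 0,"z": 0,"rx": 0,"ry": 0,"rz": 0,"claw": -1},{"x": 0,"y": 0,"z": 0,"rx": 0,"ry": 0,"rz": 0,"claw": -1},{"x": 8,"y": 0,"z": 10,"rx": 0,"ry": 0,"rz": 0,"claw": -1},{"x": 20,"y": 0,"z": 35,"rx": 0,"ry": 0,"rz": 0,"claw": -1},{"x": 20,"y": 0,"z": 80,"rx": 0,"ry": -0.1,"rz": 0,"claw": -1},{"x": 10,"y": 0,"z": 125,"rx": 0,"ry": -0.23,"rz": 0,"claw": -1},{"x": -20,"y": 0,"z": 160,"rx": 0,"ry": -0.36,"rz": 0,"claw": -1},{"x": -60,"y": 0,"z": 185,"rx": 0,"ry": -0.49,"rz": 0,"claw": -1},{"x": -100,"y": 0,"z": 210,"rx": 0,"ry": -0.62,"rz": 0,"claw": -1},{"x": -145,"y": 0,"z": 235,"rx": 0,"ry": -0.75,"rz": 0,"claw": -1},{"x": -190,"y": 0,"z": 254,"rx": 0,"ry": -0.873,"rz": 0,"claw": 1},{"x": -229,"y": 0,"z": 256,"rx": 0,"ry": -0.873,"rz": 0,"claw": 1},{"x": -229,"y": 0,"z": 256,"rx": 0,"ry": -0.873,"rz": 0,"claw": 1},{"x": -229,"y": 0,"z": 256,"rx": 0,"ry": -0.873,"rz": 0,"claw": 1}]}}

```text
t: 55.05
tool_pos: [0.4372, 0.1999, 0.3907]
tcp_rot: [-3.141, -0.004, -0.0]
force: [0.1, -0.1, -0.6]
width: 0.0281
```

```bash
python3 grip.py; python3 lids.py 2
python3 - <<'E'
from chk import *
b=cap('scene')
for n,k in(('ball','red'),):
    for ce,st in blobs(b['frame'],k,15,200):print(ce,st[4],onz(b,ce,.123).round(3))
E
```

```text
grip [0.4372 0.2    0.2357] tilt 0.01 yaw-ish 0.13999999999998636 F [ 0.1 -0.1 -0.6] w 0.0281 t 55.05 q [ 0.32 -0.19  1.83  0.    1.5   1.89]
frame (array([548.7,  85.3]), 69.0, 57.0, -0.0)
frame (array([548.9, 314.6]), 68.6, 57.0, -0.4)
frame (array([548.8, 199.5]), 68.4, 56.8, -0.0)
lid 0.0846 130 (array([549.8,  88.6]), 55.6, 52.9, 0.3)
lid 0.0846 165 (array([549.8,  88.8]), 55.6, 52.6, 0.3)
lid 0.2 130 (array([549.1, 198.5]), 55.3, 43.0, 0.3)
lid 0.2 165 (array([549.1, 198.5]), 55.3, 43.0, 0.3)
lid 0.3143 130 (array([547.3, 313.5]), 55.1, 44.9, -0.5)
lid 0.3143 165 (array([541.4, 317.7]), 2.2, 0.0, -1.2)
[264.6   0.6] 29 [-0.85   1.935  0.123]
[162.6  26.9] 29 [-0.944  1.003  0.123]
[169.4  97.4] 44 [-0.164  0.324  0.123]
[316.4 121.6] 33 [0.465 0.554 0.123]
[296.6 125. ] 71 [0.418 0.477 0.123]
[281.6 133.9] 35 [0.414 0.378 0.123]
[241. 213.] 39 [ 0.603 -0.102  0.123]
```

All three cans are centred to within 2 mm and the lever is still off. Next I'll push the lever back on from the robot side.

{"api": "step_arm", "payload": {"moves": [{"x": 15,"y": -40,"z": 0,"rx": 0,"ry": 0,"rz": -0.04,"claw": 1},{"x": 30,"y": -80,"z": 0,"rx": 0,"ry": 0,"rz": -0.08,"claw": 1},{"x": 45,"y": -120,"z": 0,"rx": 0,"ry": 0,"rz": -0.12,"claw": 1},{"x": 60,"y": -160,"z": 0,"rx": 0,"ry": 0,"rz": -0.12,"claw": 1},{"x": 75,"y": -200,"z": 0,"rx": 0,"ry": 0,"rz": -0.12,"claw": 1},{"x": 95,"y": -240,"z": 0,"rx": 0,"ry": 0,"rz": -0.12,"claw": 1},{"x": 115,"y": -280,"z": 0,"rx": 0,"ry": 0,"rz": -0.12,"claw": 1},{"x": 125,"y": -301,"z": 0,"rx": 0,"ry": 0,"rz": -0.12,"claw": 1},{"x": 125,"y": -301,"z": 0,"rx": 0,"ry": 0,"rz": -0.12,"claw": 1},{"x": 125,"y": -301,"z": -40,"rx": 0,"ry": 0,"rz": -0.12,"claw": 1},{"x": 125,"y": -301,"z": -80,"rx": 0,"ry": 0,"rz": -0.12,"claw": 1},{"x": 125,"y": -301,"z": -107,"rx": 0,"ry": 0,"rz": -0.12,"claw": 1},{"x": 125,"y": -301,"z": -107,"rx": 0,"ry": 0,"rz": -0.12,"claw": 1},{"x": 125,"y": -301,"z": -107,"rx": 0,"ry": 0,"rz": -0.12,"claw": 1}]}}

```text
t: 56.55
tool_pos: [0.5648, -0.1011, 0.282]
tcp_rot: [-3.135, 0.187, 0.006]
force: [0.7, 0.9, 1.1]
width: -0.0003
```

```bash
python3 grip.py
```

```text
grip [ 0.5642 -0.101   0.127 ] tilt -0.21 yaw-ish 173.18 F [0.7 0.9 1.1] w -0.0003 t 56.55 q [-0.27  0.15  1.69 -0.    1.3   1.42]
```

Push +x by about 82 mm, to x ≈ 0.645.

{"api": "step_arm", "payload": {"moves": [{"x": 15,"y": -2,"z": 0,"rx": 0,"ry": 0,"rz": 0,"claw": 1},{"x": 30,"y": -4,"z": 0,"rx": 0,"ry": 0,"rz": 0,"claw": 1},{"x": 45,"y": -6,"z": 0,"rx": 0,"ry": 0,"rz": 0,"claw": 1},{"x": 60,"y": -8,"z": 0,"rx": 0,"ry": 0,"rz": 0,"claw": 1},{"x": 70,"y": -9,"z": 0,"rx": 0,"ry": 0,"rz": 0,"claw": 1},{"x": 77,"y": -10,"z": 0,"rx": 0,"ry": 0,"rz": 0,"claw": 1},{"x": 81,"y": -10,"z": 0,"rx": 0,"ry": 0,"rz": 0,"claw": 1},{"x": 81,"y": -10,"z": 0,"rx": 0,"ry": 0,"rz": 0,"claw": 1},{"x": 81,"y": -10,"z": 0,"rx": 0,"ry": 0,"rz": 0,"claw": 1}]}}

```text
t: 57.45
tool_pos: [0.6457, -0.1114, 0.2828]
tcp_rot: [-3.136, 0.187, 0.002]
force: [0.1, 0.4, -0.2]
width: 0.0
```

{"api": "step_arm", "payload": {"moves": [{"x": 3,"y": 0,"z": 0,"rx": 0,"ry": 0,"rz": 0,"claw": 1},{"x": 5,"y": 0,"z": 0,"rx": 0,"ry": 0,"rz": 0,"claw": 1},{"x": 6,"y": 0,"z": 0,"rx": 0,"ry": 0,"rz": 0,"claw": 1},{"x": 6,"y": 0,"z": 0,"rx": 0,"ry": 0,"rz": 0,"claw": 1}]}}

```text
t: 57.85
tool_pos: [0.6516, -0.1114, 0.282]
tcp_rot: [-3.136, 0.187, 0.004]
force: [-0.8, -0.0, -0.4]
width: 0.0
```

{"api": "step_arm", "payload": {"moves": [{"x": 2,"y": 0,"z": 0,"rx": 0,"ry": 0,"rz": 0,"claw": 1},{"x": 4,"y": 0,"z": 0,"rx": 0,"ry": 0,"rz": 0,"claw": 1},{"x": 4,"y": 0,"z": 0,"rx": 0,"ry": 0,"rz": 0,"claw": 1}]}}

```text
t: 58.15
tool_pos: [0.6537, -0.1115, 0.2817]
tcp_rot: [-3.136, 0.188, 0.016]
force: [-20.3, 0.8, 9.9]
width: -0.0003
```

{"api": "step_arm", "payload": {"moves": [{"x": -5,"y": 0,"z": 0,"rx": 0,"ry": 0,"rz": 0,"claw": 1},{"x": -40,"y": 0,"z": 0,"rx": 0,"ry": 0,"rz": 0,"claw": 1},{"x": -70,"y": 0,"z": 20,"rx": 0,"ry": 0,"rz": 0,"claw": 1},{"x": -70,"y": 0,"z": 65,"rx": 0,"ry": 0,"rz": 0,"claw": 1},{"x": -70,"y": 0,"z": 110,"rx": 0,"ry": 0,"rz": 0,"claw": 1},{"x": -100,"y": 40,"z": 130,"rx": 0,"ry": 0,"rz": 0.12,"claw": 1},{"x": -130,"y": 75,"z": 130,"rx": 0,"ry": 0,"rz": 0.12,"claw": 1},{"x": -160,"y": 110,"z": 130,"rx": 0,"ry": 0,"rz": 0.12,"claw": 1},{"x": -180,"y": 140,"z": 130,"rx": 0,"ry": 0,"rz": 0.12,"claw": 1},{"x": -180,"y": 180,"z": 130,"rx": 0,"ry": 0,"rz": 0.12,"claw": 1},{"x": -180,"y": 180,"z": 130,"rx": 0,"ry": 0,"rz": 0.12,"claw": 1},{"x": -180,"y": 180,"z": 130,"rx": 0,"ry": 0,"rz": 0.12,"claw": 1}]}}

```text
t: 59.35
tool_pos: [0.4756, 0.0693, 0.4127]
tcp_rot: [3.141, 0.005, -0.001]
force: [0.2, -0.1, 0.2]
width: -0.0
```

```bash
python3 grip.py; python3 lids.py 3
python3 - <<'E'
from chk import *
rs=[]
for n in('scene','top','wrist'):
    b=cap(n)
    for ce,st in blobs(b['frame'],'red',15,900):
        X=onz(b,ce,.123)
        if np.hypot(X[0]-.64,X[1]+.11)<.06 and n!='x':print(n,ce,st[4],X.round(4))
E
```

```text
grip [0.4755 0.0693 0.2577] tilt -0.03 yaw-ish 0.18000000000000682 F [ 0.2 -0.1  0.2] w -0.0 t 59.35 q [ 0.04 -0.2   1.8  -0.    1.55  1.61]
frame (array([548.6, 314.3]), 68.5, 57.7, -0.2)
frame (array([548.5, 199.3]), 69.0, 56.9, -0.3)
frame (array([548.6,  84.4]), 68.3, 56.6, -0.5)
lid 0.0846 130 (array([549. ,  84.7]), 54.0, 43.2, -0.3)
lid 0.0846 165 (array([549. ,  84.7]), 54.0, 43.2, -0.3)
lid 0.2 130 (array([548.5, 198.7]), 55.1, 45.1, 0.2)
lid 0.2 165 (array([548.5, 198.9]), 55.1, 44.7, 0.2)
lid 0.3143 130 (array([547.1, 314. ]), 55.0, 44.1, 0.2)
0.3143 attempt to get argmax of an empty sequence
scene [256.8 224. ] 47 [ 0.6726 -0.1125  0.123 ]
top [284.8 172.3] 26 [ 0.6754 -0.1149  0.123 ]
wrist [447.   2.] 90 [ 0.6667 -0.1173  0.123 ]
```

```bash
python3 -c "
from bench import env
print(env.hand_in())"
```

```text
the job is handed in; nothing more can be done
None
```

The job is finished and handed in at about 59 s of the 210 s limit.

**What I did**
- Pushed the lever to off until it met its stop; the reaction was about 12 N.
- Turned all three cans over in two 90° steps each and set them open side down, one on each module.
- Pushed the lever back to on, again to its stop, with a reaction of about 20 N, then moved the arm clear.

**Last checks, from the wrist, top and scene cameras**

| Module | Frame centre x, y (mm) | Can lid centre x, y (mm) |
|---|---|---|
| near | 548.6, 84.4 | 549.0, 84.7 |
| middle | 548.5, 199.3 | 548.5, 198.9 |
| far | 548.6, 314.3 | 547.1, 314.0 |

- **Cans:** the lids are at most 1.5 mm off centre and turned by under 0.5°. They measure about 55 × 44 mm at 44 mm height, so the rims sit flat on the frames.
- **Lever:** the ball is about 2 mm further over than at the start in both fixed cameras, so the lever is fully on.

**What failed or disagreed**
- The first move call was refused because some fields were left out.
- I first took a can to the far module, but joint 6 would have run out of range there, so it went on the near one. The other two were flipped in the opposite direction.
- Some lid readings were unreliable: the far can was missed at one brightness setting, and an earlier oblique view merged a side wall into the near lid. The final values use the clean readings.
- In the last wrist view the ball was cut off at the image edge, so I ignored that reading (x 0.667 m).
- I saw no sign of a can being knocked aside or of the grip slackening.
- I did not measure the other bench items again at the end.

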